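# Portion three plums into a cup

### The arm

A 6-joint arm with a two-finger parallel gripper is mounted at the origin on a cart in front of the work surface, level with it; the furniture and walls round the work are solid. World frame = base frame: x ahead of the robot, y to its left, z up, the work surface at z = 0. Lengths are in m, angles in rad, forces in N, time in s.
With the tool pointing down it reaches from about 0.3 to 0.75 m from the base axis. Payload 8.5 kg.
Tool frame: the origin (TCP) lies midway between the tips of the shut fingers; the grasp point (between the pads) lies 19 mm behind it; z points along the fingers, x is the direction in which the jaws open and shut, and the axes are right-handed (so a half turn about z gives the same grasp; the last joint's range is limited). The gripper opens to 85 mm and grips with 20 to 120 N. Pads are 22 mm wide; open, the fingers measure 114 mm over their backs; the gripper's body (76 mm by 85 mm) begins 54 mm behind the grasp point. The pads swing forward as they close: fully open they stand 13 mm farther back than shut.
Start: joints at [-1.357, 0.381, 1.297, -0, 1.464, -0.215], TCP at [0.229, -0.5, 0.231] pointing down, gripper open.
Joint ranges: [-3.11, 3.11], [-0.89, 2.33], [0.22, 2.48], [-1.42, 4.56], [0.17, 2.85], [-2.88, 2.88]. Speed limits (rad/s): [2.39, 2.39, 3.14, 3.14, 3.14, 3.14].

### API

Orientations are given as a rotation vector (axis times angle).
In Python, from plant import env gives the robot as it stands.
- The arm moves only by the shell command python3 -m jog 'ROWS' [FORCE]. ROWS is JSON, a list of rows, each an object with "delta_pos": the shift along the tool's x, y, z in mm, a list of three; "angular": the turn, a rotation vector about the tool's x, y, z in units of 5 degrees (1.0 is 5 degrees), a list of three; "claw": the finger opening in mm, from 0 to 85.4. In form: [{"delta_pos": [tx, ty, tz], "angular": [ax, ay, az], "claw": claw}, ...]. A call has 1 to 12 rows; each row is the pose to reach, as a shift and turn from the pose commanded when the call began, along the tool's axes at that moment; what a row does not reach only later rows make up. A row lasts 1/12 s, in which the tool goes at most 41.7 mm and 7.16 degrees, less where a joint would pass 70% of its speed; a pose out of reach is approached as far as the arm can. A call with a gripper value outside its range is refused whole. The fingers move at their own pace and stop on an object; FORCE is the grip in N (left out, the last holds). Time passes only in rows, so rows that repeat a pose let the fingers close. It gives the time, the measured TCP pose, the force and the opening at its end, in the units of the state.
- env.get_obs(): the state, without advancing time (a new reading comes with each control period).
- env.camera(name): name is "side" or "top" or "wrist"; returns a dict with "pixels" (420x560x3 uint8, red, green, blue), "fovy" (degrees; the focal length in pixels is half the picture's height over the tangent of half this angle, whatever the lens; pixels are square), "cx", "cy" (the principal point, pixels), "k1" (the pictures are not rectified: a ray, as slopes to the right and down, at radius r is drawn at 1 + k1 r^2 times it, then the intrinsics apply), "origin" and "attitude" of the camera in the world; the wrist camera has in their place "tool_from_camera" (4x4, takes a point from camera to tool coordinates, whose origin is the TCP and whose axes are the tool frame's). Camera axes: x right, y down, z forward; pixel columns grow to the right and rows downward; lengths in m; the calibration is good to about 2 mm. A picture is of the moment at which its call begins: read the wrist's pose just before it. There is no depth.
- env.close_job(): hands the job in, once; it reports no verdict.
Trained networks look in the newest picture that a camera, given by its name, has taken for a name from the list of things; names that differ only in an ending like _2 or _b are one class to them, and where a whole thing is asked for, a point or a joint stands for the part that bears it (a point fixed in the world has none). Each returns a list of dicts, best first, with "conf" (0 to 1); they miss things now and then, are a little off and sometimes report something else, mostly with a low value. They report only what shows in the picture. A call takes as long as a camera call. They do not tell look-alikes from the thing itself.
- env.spot_in(query, camera): "bbox" ([left, top, width, height] in pixels, round what is visible of it).
The state is a dict: "time_s": time; "qpos": joint angles; "qvel": joint speeds; "joint_efforts": joint torques, N m; "eef_pos": TCP position; "eef_rot": TCP orientation; "force": force on the tool from outside, world axes, zero at the start; "moment": the same for the moment, N m; "opening": finger opening in m.
Only numpy, scipy, OpenCV 4.12 (cv2) and the standard library are available. Lean on these libraries where they do the work, as an engineer would, in place of code of your own. Each camera call takes 0.05 s, during which the arm holds its last target.

### The job

Set the white cup with the bar handle upright on the table centred under the dispenser's spout, then turn the orange knob clockwise by exactly three clicks so that three plums drop into the cup. Leave the cup standing there with its three plums and the other plums in the drum, and do not shift the tape roll, the spice jar or the marker.

Things in the scene. Friction and masses are not known exactly. Their poses are not given: they have to be found in the camera images.
- dispenser: Fixed dispenser: white foot and column carrying a round drum (140 mm across, 33 thick, clear wall and lid), tilted 27 deg so lid and orange knob look up and to its front (its own -x). Origin on the table straight below the drum floor's centre (165 mm up); z up. Foot and column start 15 mm behind the origin; the drum's lower front edge is 61 to 76 mm in front of it, 130 to 160 mm up. Yaw differs per run.
- spout (a point): Centre of the square opening (35 x 30 mm, walls 3 mm) at the lower end of the grey spout, 72 mm above the table, 41 mm in front of the dispenser's origin. Plums fall straight down from it. A dark round mark on the table (86 mm across, paper-thin) lies straight below.
- knob_grip (a point): Grip point on the orange knob's axis. The grip is a bar 50 mm long (this x axis), 14 wide (y) and 44 high, from 28 mm below to 16 mm above this point along the axis; below it a disc 34 mm across, and the clear lid 35 mm below this point. z is the knob's axis out of the lid, 27 deg from vertical, leaning to the dispenser's front; x and y turn with the knob; x points upslope at the start.
- wheel (a joint): Turn of knob and paddle wheel, rad, 0 at the start, growing clockwise as seen looking at the knob. Sprung detent: ten clicks a turn, a rest every 0.628 rad (36 deg); let go, it pulls to the nearest rest; about 0.15 N m to leave one. A clockwise click drops one pocket's plum about half way. The pocket over the hole starts empty, the next six hold a plum each. Stops at -0.25 and 6.0.
- drum_center (a point): Middle of the inside of the drum, on the knob's axis, 12 mm above the drum's floor. Plums in the drum lie within 66 mm of it.
- cup: Loose white ceramic cup, 80 mm across at the rim (inside 72 mm), 46 mm high, about 0.15 kg, with one straight bar handle. Origin at the middle of its underside, z up; the handle sticks out along the cup's own -x, from 38 to 120 mm from the cup's axis.
- cup_handle (a point): Middle of the length to grip on the cup's handle, 95 mm from the cup's axis along the cup's -x and 29 mm above its underside. The handle is a bar 12 mm wide (along the cup's y) and 26 mm high (16 to 42 mm above the underside).
- plum_1_center (a point): Centre of a dark red dried plum, about 21 mm across, 12 g, in the drum at the start; number 1 of 6 in the order in which they fall.
- plum_2_center (a point): Centre of a dark red dried plum, about 21 mm across, 12 g, in the drum at the start; number 2 of 6 in the order in which they fall.
- plum_3_center (a point): Centre of a dark red dried plum, about 21 mm across, 12 g, in the drum at the start; number 3 of 6 in the order in which they fall.
- plum_4_center (a point): Centre of a dark red dried plum, about 21 mm across, 12 g, in the drum at the start; number 4 of 6 in the order in which they fall.
- plum_5_center (a point): Centre of a dark red dried plum, about 21 mm across, 12 g, in the drum at the start; number 5 of 6 in the order in which they fall.
- plum_6_center (a point): Centre of a dark red dried plum, about 21 mm across, 12 g, in the drum at the start; number 6 of 6 in the order in which they fall.
- tape: Roll of tan packing tape lying flat, 83 mm across, 24 mm high. Origin at the middle of its underside. A bystander.
- spice_jar: Spice jar with a red cap, standing, 45 mm across, 106 mm high. Origin at the middle of its underside. A bystander.
- black_marker: Black and white marker pen, 130 mm long along its y axis, 17 mm thick. Origin at the middle of its underside. A bystander.
Mind the look-alikes: they are no part of the job. What is shaped like the cup but purple is not meant.

How it is judged:
By the outcome, as a careful person would: the job done as asked, in the order asked, and still so for the second after the job is handed in, with the robot touching nothing.
It also fails if it takes over 72 s, if anything falls off the work surface, if the arm or the gripper's body presses on something with over 40 N, if the wrist force passes 120 N, or if a joint passes its speed limit or range.

## Working session

There is one attempt and no reset: what is moved stays moved. The work goes in short steps, Python scripts to look and compute and a shell command to move; the robot and the scene stay as the last step left them, time stands still between calls to the robot, and variables do not carry over. Pictures are saved under pics/ and viewed, and the job is handed in when it is done.

```bash
ls; mkdir -p pics; python3 - <<'E'
from plant import env
import cv2
o=env.get_obs(); print(o)
for n in ("side","top","wrist"):
    c=env.camera(n); cv2.imwrite(f"pics/{n}0.png",c["pixels"][:,:,::-1])
    print(n,{k:v for k,v in c.items() if k!="pixels"})
    for q in ("dispenser","cup","cup_handle","knob_grip","spout","tape","spice_jar","black_marker"):
        try: print(q,[(d["bbox"],round(d["conf"],2)) for d in env.spot_in(q,n)])
        except Exception as e: print(q,e)
print(env.get_obs()["time_s"])
E
```

```text
pics
{'time_s': 0.0, 'qpos': array([-1.35730494e+00,  3.81201129e-01,  1.29827258e+00,  1.20968652e-05,
        1.46359368e+00, -2.15293719e-01]), 'qvel': array([ 0.00069678,  0.00088497, -0.00010721, -0.00071665,  0.00038332,
       -0.00213189]), 'joint_efforts': array([ 9.23042762e-05, -4.48453653e+01, -2.31281841e+01, -1.58050020e-04,
        4.63713470e-03,  7.53382295e-06]), 'eef_pos': array([ 0.22861125, -0.49991209,  0.23070504]), 'eef_rot': array([-2.64231701e+00,  1.69739576e+00,  1.62262577e-03]), 'force': array([0.07688669, 0.62261923, 0.25592025]), 'moment': array([ 6.13962202e-02, -3.70685559e-02,  3.79238077e-05]), 'opening': 0.0852791549352714}
side {'fovy': 47.02126657917952, 'cx': 277.21841058616155, 'cy': 207.15346368448377, 'k1': 0.05252796500166315, 'origin': array([0.48905336, 1.11023556, 0.69096076]), 'attitude': array([-0.09240214,  2.60406916, -1.66610975])}
dispenser [([197.3, 180.7, 76.8, 96.4], 0.93)]
cup [([294.5, 266.7, 48.0, 47.9], 0.81), ([267.8, 206.8, 47.4, 21.8], 0.78)]
cup_handle [([265.6, 202.6, 50.6, 24.8], 0.93), ([293.9, 269.9, 44.9, 44.9], 0.7
[... 914 characters left out ...]
.8, 190.8, 25.9, 26.5], 0.63)]
spice_jar [([157.4, 267.6, 22.7, 16.4], 0.78)]
black_marker [([172.5, 189.0, 35.9, 9.6], 0.65)]
wrist {'fovy': 61.99028427486762, 'cx': 281.95672764610816, 'cy': 208.13202154855492, 'k1': -0.00939022384990463, 'tool_from_camera': array([[ 9.99999726e-01, -1.99723165e-04,  7.12897333e-04,
         5.98111141e-04],
       [-5.99608051e-06,  9.60708305e-01,  2.77559998e-01,
        -7.08489180e-02],
       [-7.40321550e-04, -2.77559926e-01,  9.60708041e-01,
        -1.42959529e-01],
       [ 0.00000000e+00,  0.00000000e+00,  0.00000000e+00,
         1.00000000e+00]])}
dispenser []
cup []
cup_handle []
knob_grip []
spout []
tape []
spice_jar []
black_marker []
1.35
```

```bash
python3 - <<'E'
import cv2
a=cv2.imread("pics/top0.png")[130:330,120:420]; cv2.imwrite("pics/top0c.png",cv2.resize(a,None,fx=2.6,fy=2.6,interpolation=cv2.INTER_CUBIC))
a=cv2.imread("pics/side0.png")[160:370,170:390]; cv2.imwrite("pics/side0c.png",cv2.resize(a,None,fx=2.8,fy=2.8,interpolation=cv2.INTER_CUBIC))
E
```

```text
(no output)
```

View pics/top0c.png

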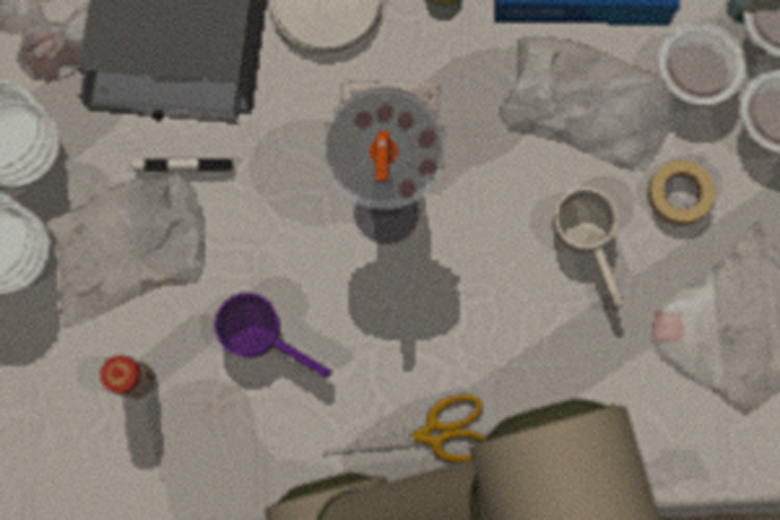

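View pics/side0c.png

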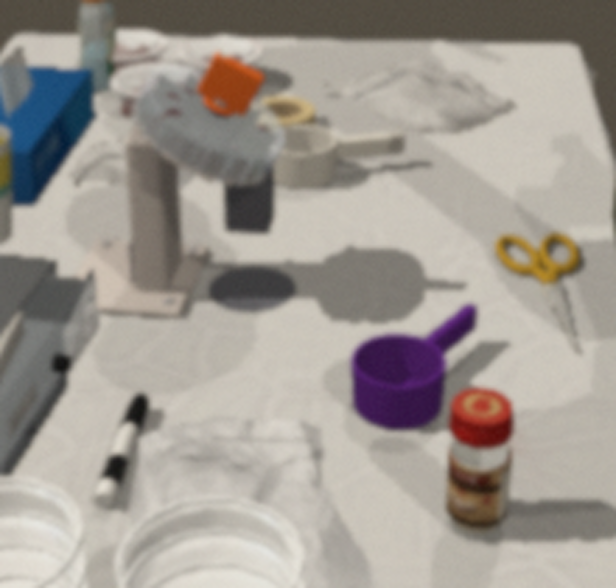

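View pics/side0.png

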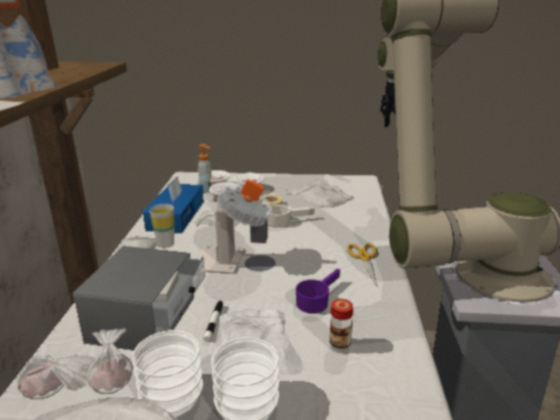

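View pics/top0.png

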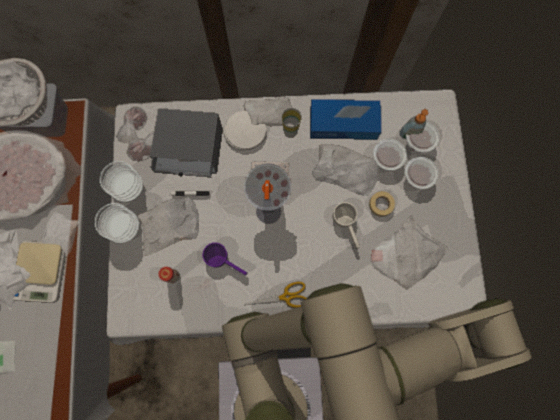

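```bash
cat > h.py <<'E'
import numpy as np, cv2
from scipy.spatial.transform import Rotation as R
def K(c):
    h,w=c["pixels"].shape[:2]; f=h/2/np.tan(np.radians(c["fovy"])/2); return f,c["cx"],c["cy"],c["k1"]
def pose(c,obs=None):
    if "origin" in c: return R.from_rotvec(c["attitude"]).as_matrix(),np.array(c["origin"])
    T=np.eye(4);T[:3,:3]=R.from_rotvec(obs["eef_rot"]).as_matrix();T[:3,3]=obs["eef_pos"]
    M=T@np.array(c["tool_from_camera"]); return M[:3,:3],M[:3,3]
def ray(c,u,v,obs=None):
    f,cx,cy,k=K(c); x,y=(u-cx)/f,(v-cy)/f
    rd=np.hypot(x,y); r=rd
    for _ in range(20): r=rd/(1+k*r*r)
    s=1/(1+k*r*r)
    Rm,o=pose(c,obs); return o,Rm@np.array([x*s,y*s,1])
def onz(c,u,v,z,obs=None):
    o,d=ray(c,u,v,obs); return o+d*(z-o[2])/d[2]
def proj(c,p,obs=None):
    f,cx,cy,k=K(c); Rm,o=pose(c,obs); q=Rm.T@(np.asarray(p)-o); x,y=q[0]/q[2],q[1]/q[2]; s=1+k*(x*x+y*y)
    return np.array([cx+f*x*s,cy+f*y*s])
import pickle
def load(n): return pickle.load(open(n,"rb"))
def snap(name,tag):
    from plant import env
    o=env.get_obs(); c=env.camera(name); c=dict(c)
    pickle.dump((c,o),open(f"pics/{tag}.pkl","wb")); cv2.imwrite(f"pics/{tag}.png",c["pixels"][:,:,::-1]); return c,o
E
python3 - <<'E'
from h import *
for n in("top","side"): snap(n,n+"1")
c,_=load("pics/top1.pkl"); s,_=load("pics/side1.pkl")
def P(u,v): return 120+u/2.6,130+v/2.6   # crop->px
def S(u,v): return 170+u/2.8,160+v/2.8
pr=lambda t,x: print(t,np.round(x,3))
pr("white rim ctr",onz(c,*P(586,218),.046)); pr("handle end",onz(c,*P(616,300),.042))
pr("mark top(front edge)",onz(c,*P(387,243),0)); pr("mark side",onz(s,*S(252,288),0))
pr("mark side near/far",np.array([onz(s,*S(208,288),0),onz(s,*S(296,288),0)]))
pr("purple rim",onz(c,*P(247,323),.046)); pr("tape",onz(c,*P(682,191),.012));pr("jar",onz(c,*P(120,374),.106));pr("marker",onz(c,*P(187,165),.01))
pr("drum lid",onz(c,*P(385,148),.185)); pr("sideS cup rim", onz(s,*S(304,138),.046))
pr("side handle end", onz(s,*S(402,140),.036))
pr("foot corners", np.array([onz(s,*S(92,275),0.003),onz(s,*S(182,310),0.003),onz(s,*S(205,258),0.003)]))
pr("foot top corners", np.array([onz(c,*P(342,82),0.006),onz(c,*P(438,82),0.006)]))
E
```

```text
white rim ctr [ 0.601 -0.271  0.046]
handle end [ 0.496 -0.301  0.042]
mark top(front edge) [ 0.59  -0.019  0.   ]
mark side [ 0.629 -0.018  0.   ]
mark side near/far [[ 0.672 -0.015  0.   ]
 [ 0.586 -0.021  0.   ]]
purple rim [0.488 0.158 0.046]
tape [ 0.639 -0.405  0.012]
jar [0.426 0.3   0.106]
marker [0.705 0.239 0.01 ]
drum lid [ 0.664 -0.023  0.185]
sideS cup rim [ 0.596 -0.268  0.046]
side handle end [ 0.486 -0.29   0.036]
foot corners [[ 0.789 -0.028  0.003]
 [ 0.69   0.03   0.003]
 [ 0.682 -0.068  0.003]]
foot top corners [[ 0.812  0.032  0.006]
 [ 0.806 -0.096  0.006]]
```

```bash
python3 - <<'E'
from h import *
o=load("pics/top1.pkl")[1]
M=R.from_rotvec(o["eef_rot"]).as_matrix(); print(M.round(3), o["time_s"])
x=M[:,0]; print("yaw of tool x",np.arctan2(x[1],x[0]), "q1",o["qpos"][0],"q6",o["qpos"][5])
for n,box in(("top",(320,190,60,80)),("side",(255,185,80,50))):
    im=cv2.imread(f"pics/{n}1.png"); a,b,w,h=box
    cv2.imwrite(f"pics/{n}1cup.png",cv2.resize(im[b:b+h,a:a+w],None,fx=7,fy=7,interpolation=cv2.INTER_CUBIC))
E
```

```text
[[ 0.416 -0.909 -0.   ]
 [-0.909 -0.416 -0.   ]
 [ 0.     0.    -1.   ]] 1.35
yaw of tool x -1.1420260471136738 q1 -1.3572891974353054 q6 -0.21525901395338096
```

View pics/top1cup.png

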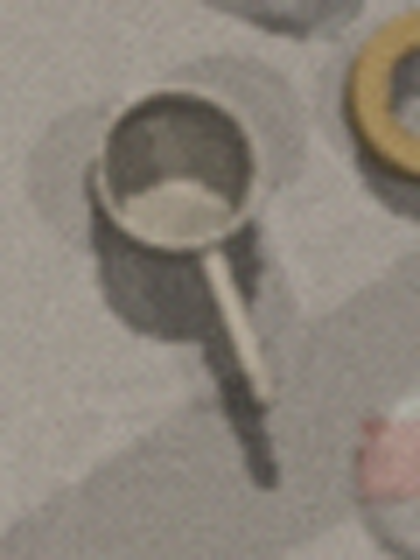

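View pics/side1cup.png

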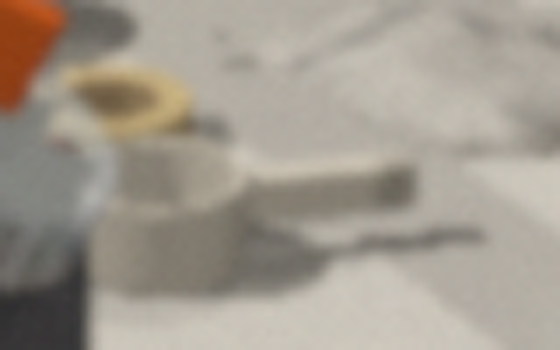

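```bash
cat >> h.py <<'E'
def tool(yaw,tilt,lean=None):
    """tool x horizontal at yaw; tool z = down, tilted by tilt towards the direction yaw-90deg (tool y at tilt 0)"""
    x=np.array([np.cos(yaw),np.sin(yaw),0]); f=np.array([np.sin(yaw),-np.cos(yaw),0])
    z=f*np.sin(tilt)-np.array([0,0,1])*np.cos(tilt)
    return np.c_[x,np.cross(z,x),z]
def rel(o,p,Rt):
    R0=R.from_rotvec(o["eef_rot"]).as_matrix()
    return (R0.T@(np.asarray(p)-o["eef_pos"])*1000).round(1),(R.from_matrix(R0.T@Rt).as_rotvec()/np.radians(5)).round(2)
E
python3 - <<'E'
from h import *
from plant import env
o=env.get_obs()
c,_=load("pics/top1.pkl")
rc=onz(c,345.4,214.3,.046); a=onz(c,350.4,226.4,.042); b=onz(c,357.6,246.4,.042)
print(rc,a,b); d=(rc-b)[:2]; print("yaw",np.degrees(np.arctan2(d[1],d[0])),"len",np.linalg.norm(d), np.degrees(np.arctan2(*(a-b)[:2][::-1])))
yaw=np.radians(15+90); Rt=tool(yaw,np.radians(20)); print(Rt.round(2))
p=np.array([.507,-.295,.16]); print(rel(o,p,Rt), rel(o,(.4,-.38,.2),tool(0.35,0)))
E
```

```text
[ 0.59978545 -0.27134049  0.046     ] [ 0.55942229 -0.28506169  0.042     ] [ 0.49252099 -0.3028561   0.042     ]
yaw 16.37343049745163 len 0.11179847210181425 14.894681084760494
[[-0.26  0.91  0.33]
 [ 0.97  0.24  0.09]
 [ 0.    0.34 -0.94]]
(array([ -70.9, -338.5,   71.3]), array([ -0.5 ,   5.92, -33.59])) (array([ -38.1, -205.8,   31.3]), array([ -0. ,   0. , -17.1]))
```

```bash
python3 -m jog '[{"delta_pos":[-38,-206,30],"angular":[0,0,-17],"claw":85},{"delta_pos":[-38,-206,30],"angular":[0,0,-17],"claw":85},{"delta_pos":[-38,-206,30],"angular":[0,0,-17],"claw":85},{"delta_pos":[-38,-206,30],"angular":[0,0,-17],"claw":85},{"delta_pos":[-38,-206,30],"angular":[0,0,-17],"claw":85},{"delta_pos":[-38,-206,30],"angular":[0,0,-17],"claw":85},{"delta_pos":[-38,-206,30],"angular":[0,0,-17],"claw":85},{"delta_pos":[-38,-206,30],"angular":[0,0,-17],"claw":85},{"delta_pos":[-38,-206,30],"angular":[0,0,-17],"claw":85},{"delta_pos":[-38,-206,30],"angular":[0,0,-17],"claw":85},{"delta_pos":[-38,-206,30],"angular":[0,0,-17],"claw":85},{"delta_pos":[-38,-206,30],"angular":[0,0,-17],"claw":85}]' 80
python3 - <<'E'
from h import *
from plant import env
o=env.get_obs(); print(o["qpos"].round(2))
print(rel(o,np.array([.49,-.30,.16]),tool(np.radians(106),np.radians(20))))
E
```

```text
time_s: 2.45
eef_pos: [0.4003, -0.3799, 0.2013]
eef_rot: [-3.094, -0.544, 0.0]
force: [0.6, -0.7, 0.3]
opening: 0.085
[-0.97  0.41  1.34  0.    1.39 -1.32]
(array([111.6, -44.6,  41.3]), array([ -3.22,   3.  , -17.02]))
```

```bash
python3 -m jog '[{"delta_pos":[111,-44,41],"angular":[-3.22,3,-17.02],"claw":85},{"delta_pos":[111,-44,41],"angular":[-3.22,3,-17.02],"claw":85},{"delta_pos":[111,-44,41],"angular":[-3.22,3,-17.02],"claw":85},{"delta_pos":[111,-44,41],"angular":[-3.22,3,-17.02],"claw":85},{"delta_pos":[111,-44,41],"angular":[-3.22,3,-17.02],"claw":85},{"delta_pos":[111,-44,41],"angular":[-3.22,3,-17.02],"claw":85},{"delta_pos":[111,-44,41],"angular":[-3.22,3,-17.02],"claw":85},{"delta_pos":[111,-44,41],"angular":[-3.22,3,-17.02],"claw":85},{"delta_pos":[111,-44,41],"angular":[-3.22,3,-17.02],"claw":85},{"delta_pos":[111,-44,41],"angular":[-3.22,3,-17.02],"claw":85},{"delta_pos":[111,-44,41],"angular":[-3.22,3,-17.02],"claw":85},{"delta_pos":[111,-44,41],"angular":[-3.22,3,-17.02],"claw":85}]'
python3 - <<'E'
from h import *
from plant import env
c,o=snap("wrist","w2"); print(o["qpos"].round(2),o["time_s"])
E
```

```text
time_s: 3.45
eef_pos: [0.49, -0.3013, 0.1605]
eef_rot: [1.789, 2.29, 0.402]
force: [0.8, 0.9, -0.0]
opening: 0.0848
[-0.9   0.41  1.52  0.36  1.09 -2.86] 3.45
```

View pics/w2.png

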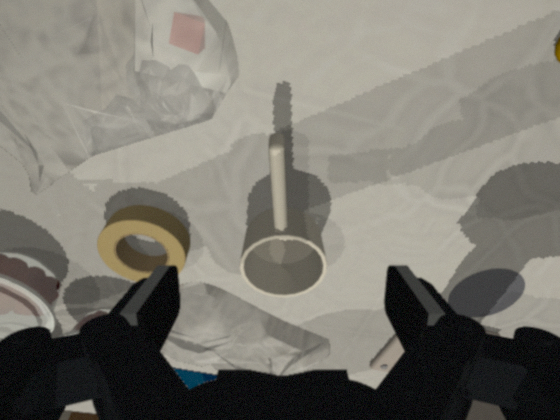

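```bash
python3 - <<'E'
from h import *
from plant import env
c,o=load("pics/w2.pkl"); g=lambda u,v,z: onz(c,u,v,z,o)
rc=g(283,265.5,.046); L=g(241,265,.046); Rr=g(326,266,.046); a=g(280,222,.042); b=g(277,145,.042)
print(rc,L,Rr,np.linalg.norm(L-Rr),a,b)
for q in (rc,):
  d=(rc-b)[:2]; print(np.degrees(np.arctan2(d[1],d[0])), np.linalg.norm(d)); d=(a-b)[:2];print(np.degrees(np.arctan2(d[1],d[0])))
o=env.get_obs()
yaw=np.radians(15.5); u=np.array([np.cos(yaw),np.sin(yaw),0])
cup=rc*[1,1,0]
gp=cup-u*.098+[0,0,.029]
for t in (8,12):
  Rt=tool(yaw+np.pi/2,np.radians(t)); tcp=gp+Rt[:,2]*.019
  print(t,tcp, rel(o,tcp+[0,0,.07],Rt), rel(o,tcp,Rt), Rt[:,2])
E
```

```text
[ 0.59932202 -0.2731835   0.046     ] [ 0.60779805 -0.31010649  0.046     ] [ 0.59061875 -0.23524664  0.046     ] 0.07680576413248315 [ 0.55452957 -0.28704284  0.042     ] [ 0.48698223 -0.30594051  0.042     ]
16.256086525572815 0.11701816387542596
15.62998487138439
8 [ 0.50743435 -0.2986662   0.01018491] (array([ -1.5, -10.3,  81.3]), array([ 2.36,  0.02, -0.2 ])) (array([ -1.7, -33.9, 147.2]), array([ 2.36,  0.02, -0.2 ])) [ 0.13411144  0.03719239 -0.99026807]
12 [ 0.50869289 -0.29831718  0.0104152 ] (array([-1.5, -8.9, 81.5]), array([ 1.56,  0.03, -0.2 ])) (array([ -1.7, -32.6, 147.4]), array([ 1.56,  0.03, -0.2 ])) [ 0.20035004  0.05556198 -0.9781476 ]
```

```bash
python3 -m jog '[{"delta_pos":[-1.5,-10,82],"angular":[2.4,0,0],"claw":45},{"delta_pos":[-1.5,-10,82],"angular":[2.4,0,0],"claw":45},{"delta_pos":[-1.5,-10,82],"angular":[2.4,0,0],"claw":45},{"delta_pos":[-1.5,-10,82],"angular":[2.4,0,0],"claw":45},{"delta_pos":[-1.5,-10,82],"angular":[2.4,0,0],"claw":45},{"delta_pos":[-1.5,-10,82],"angular":[2.4,0,0],"claw":45}]'
python3 - <<'E'
from h import *
from plant import env
c,o=snap("wrist","w3"); print(o["qpos"].round(2),o["time_s"])
gp=np.array([.5993,-.2732,.029])-.098*np.array([.9613,.2756,0]); Rt=tool(np.radians(106),np.radians(8)); print(gp,rel(o,gp+Rt[:,2]*.019,Rt))
print(proj(c,gp+[0,0,.013],o))
E
```

```text
time_s: 4.0
eef_pos: [0.5081, -0.2989, 0.0818]
eef_rot: [1.889, 2.401, 0.166]
force: [-0.2, 0.5, 0.0]
opening: 0.0447
[-0.78  0.56  1.47  0.14  1.04 -2.66] 4.0
[ 0.5050926 -0.3002088  0.029    ] (array([ -0.7, -10.3,  70.9]), array([-0.04,  0.04, -0.47]))
[281.84137579 223.55106924]
```

View pics/w3.png

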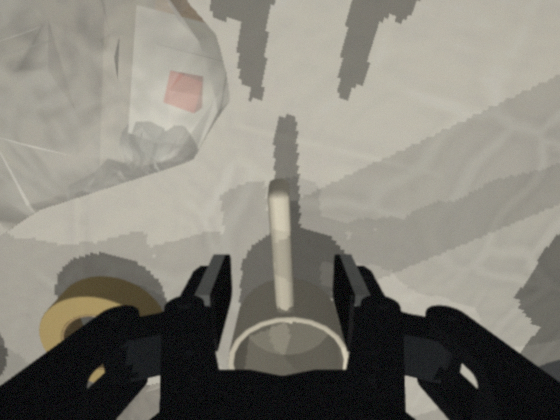

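```bash
python3 -m jog '[{"delta_pos":[-0.5,-10,40],"angular":[0,0,-0.4],"claw":45},{"delta_pos":[-0.5,-10,40],"angular":[0,0,-0.4],"claw":45},{"delta_pos":[-0.5,-10,71],"angular":[0,0,-0.4],"claw":45},{"delta_pos":[-0.5,-10,71],"angular":[0,0,-0.4],"claw":45},{"delta_pos":[-0.5,-10,71],"angular":[0,0,-0.4],"claw":45},{"delta_pos":[-0.5,-10,71],"angular":[0,0,-0.4],"claw":0},{"delta_pos":[-0.5,-10,71],"angular":[0,0,-0.4],"claw":0},{"delta_pos":[-0.5,-10,71],"angular":[0,0,-0.4],"claw":0},{"delta_pos":[-0.5,-10,71],"angular":[0,0,-0.4],"claw":0},{"delta_pos":[-0.5,-10,71],"angular":[0,0,-0.4],"claw":0},{"delta_pos":[-0.5,-10,71],"angular":[0,0,-0.4],"claw":0},{"delta_pos":[-0.5,-10,71],"angular":[0,0,-0.4],"claw":0}]' 80
python3 - <<'E'
from h import *
from plant import env
c,o=snap("wrist","w4"); print(o["qpos"].round(2),o["time_s"],o["force"])
E
```

```text
time_s: 5.05
eef_pos: [0.5079, -0.2988, 0.0095]
eef_rot: [1.845, 2.435, 0.163]
force: [-3.6, 0.7, 6.9]
opening: 0.0109
[-0.78  0.66  1.54  0.15  0.88 -2.72] 5.05 [-3.57928395  0.69263454  6.93129797]
```

View pics/w4.png

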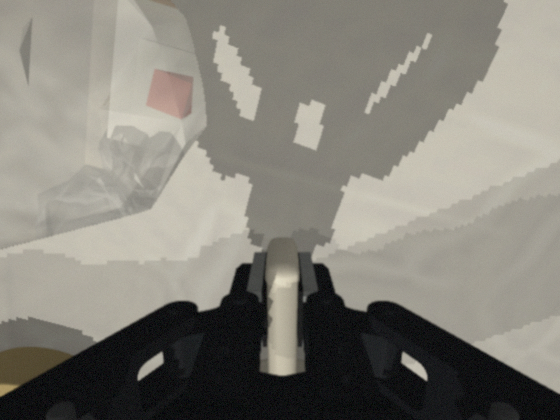

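```bash
python3 -m jog '[{"delta_pos":[0,3,-19],"angular":[0,0,0],"claw":0},{"delta_pos":[0,3,-19],"angular":[0,0,0],"claw":0},{"delta_pos":[0,3,-19],"angular":[0,0,0],"claw":0},{"delta_pos":[0,3,-19],"angular":[0,0,0],"claw":0}]'
python3 - <<'E'
from h import *
from plant import env
c,o=snap("side","s5"); print(o["qpos"].round(2),o["time_s"],o["force"],o["eef_pos"],o["opening"])
R0=R.from_rotvec(o["eef_rot"]).as_matrix(); print(R0.round(3))
for w in([-.019,.255,0],[.031,.255,0],[.031,.255,-.02]): print(w,(R0.T@np.array(w)*1000).round(1))
im=cv2.imread("pics/s5.png")[160:300,180:360]; cv2.imwrite("pics/s5c.png",cv2.resize(im,None,fx=4,fy=4,interpolation=cv2.INTER_CUBIC))
E
```

```text
time_s: 5.43
eef_pos: [0.5077, -0.298, 0.0268]
eef_rot: [1.847, 2.437, 0.164]
force: [0.1, 1.1, -2.2]
opening: 0.0109
[-0.78  0.64  1.52  0.15  0.92 -2.71] 5.4333 [ 0.06098105  1.0787911  -2.23452225] [ 0.50768112 -0.29795777  0.02680367] 0.010932453465510056
[[-0.271  0.954  0.127]
 [ 0.963  0.268  0.037]
 [ 0.001  0.133 -0.991]]
[-0.019, 0.255, 0] [250.6  50.2   7.1]
[0.031, 0.255, 0] [237.1  98.   13.4]
[0.031, 0.255, -0.02] [237.1  95.3  33.3]
```

View pics/s5c.png

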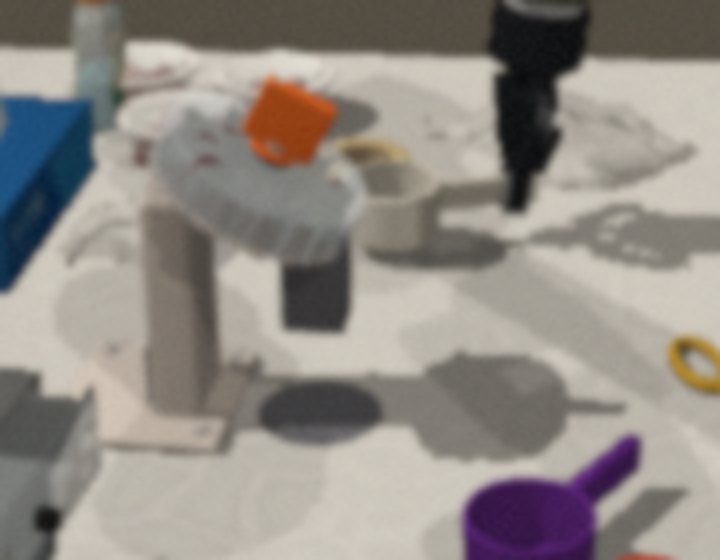

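```bash
python3 -m jog '[{"delta_pos":[10,2,0],"angular":[0,0,0],"claw":0},{"delta_pos":[30,6,1],"angular":[0,0,0],"claw":0},{"delta_pos":[60,12,2],"angular":[0,0,0],"claw":0},{"delta_pos":[90,18,2.5],"angular":[0,0,0],"claw":0},{"delta_pos":[120,24,3],"angular":[0,0,0],"claw":0},{"delta_pos":[150,30,4],"angular":[0,0,0],"claw":0},{"delta_pos":[180,36,5],"angular":[0,0,0],"claw":0},{"delta_pos":[210,42,6],"angular":[0,0,0],"claw":0},{"delta_pos":[235,47,7],"angular":[0,0,0],"claw":0},{"delta_pos":[246,49,7],"angular":[0,0,0],"claw":0},{"delta_pos":[250,50,7],"angular":[0,0,0],"claw":0},{"delta_pos":[250,50,7],"angular":[0,0,0],"claw":0}]'
python3 - <<'E'
from h import *
from plant import env
c,o=snap("side","s6"); print(o["qpos"].round(2),o["time_s"],o["force"],o["eef_pos"],o["opening"])
im=cv2.imread("pics/s6.png")[160:300,180:360]; cv2.imwrite("pics/s6c.png",cv2.resize(im,None,fx=4,fy=4,interpolation=cv2.INTER_CUBIC))
c,o=snap("top","t6")
im=cv2.imread("pics/t6.png")[130:270,200:380]; cv2.imwrite("pics/t6c.png",cv2.resize(im,None,fx=4,fy=4,interpolation=cv2.INTER_CUBIC))
E
```

```text
time_s: 6.48
eef_pos: [0.4889, -0.0433, 0.0271]
eef_rot: [1.845, 2.438, 0.164]
force: [0.2, -0.6, -2.2]
opening: 0.0109
[-0.37  0.51  1.83  0.13  0.71 -2.31] 6.4833 [ 0.16541639 -0.63027102 -2.22367565] [ 0.48885019 -0.04330529  0.02711119] 0.010883716734471343
```

View pics/s6c.png

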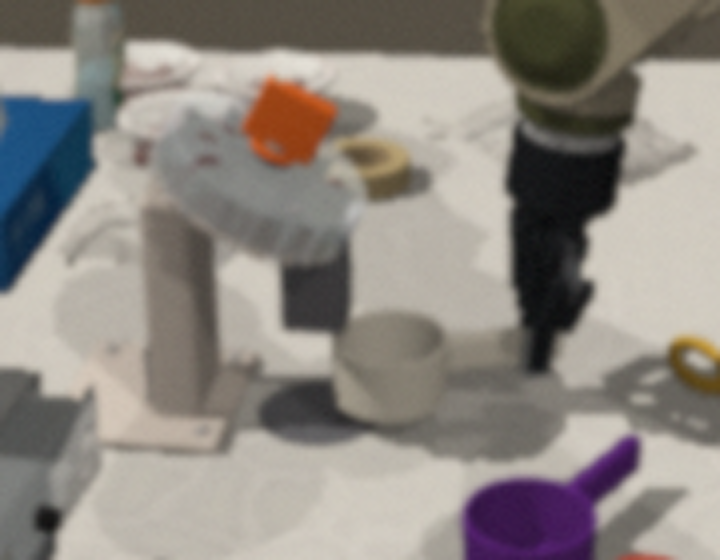

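View pics/t6c.png

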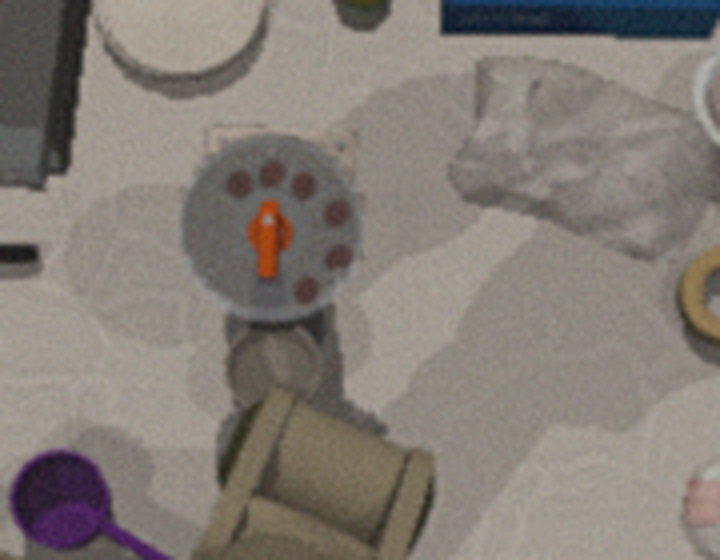

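```bash
python3 - <<'E'
from h import *
s,_=load("pics/s6.pkl"); t,o=load("pics/t6.pkl")
S=lambda u,v,z: onz(s,180+u/4,160+v/4,z).round(4); T=lambda u,v,z: onz(t,200+u/4,130+v/4,z).round(4)
print("rim side",S(390,340,.063),S(334,345,.063),S(446,340,.063)); print("rim top",T(275,368,.063))
print("mark",S(320,411,0), S(259,412,0),S(382,411,0))
print("link", [T(285,395,z) for z in(.2,.3,.4)])
# knob & drum
print("drum lid ctr top",T(271,228,.165+.033*.891)); print("knob low end top/upper",T(268,272,.23),T(270,205,.25))
Rm=R.from_rotvec(o["eef_rot"]).as_matrix(); print((Rm.T@np.array([.05,0,0])*1000).round(1))
gp=o["eef_pos"]-Rm[:,2]*.019; print("cup pred from tcp", gp+.098*np.array([np.cos(np.radians(16)),np.sin(np.radians(16)),0]))
for d,n in((-.018,'yaw'),):
  for yaw in (-6,-4,-2,0):
    y=np.radians(yaw); X=np.array([np.cos(y),np.sin(y),0]); org=np.array([.6295,-.018,0])+.041*X
    n_=-X*np.sin(np.radians(27))+np.array([0,0,np.cos(np.radians(27))]); g=org+[0,0,.165]+n_*.068
    xk=X*np.cos(np.radians(27))+np.array([0,0,np.sin(np.radians(27))])
    pr=lambda c,p,sc,ox,oy: ((proj(c,p)-[ox,oy])*sc).round(0)
    print(yaw,g.round(3),"side:",pr(s,g+n_*.016+xk*.025,4,180,160),pr(s,g+n_*.016-xk*.025,4,180,160),"top:",pr(t,g+n_*.016+xk*.025,4,200,130),pr(t,g+n_*.016-xk*.025,4,200,130),"lid",pr(t,org+[0,0,.165]+n_*.033,4,200,130))
E
```

```text
rim side [ 0.5797 -0.0079  0.063 ] [0.6161 0.001  0.063 ] [ 0.5426 -0.0102  0.063 ]
rim top [ 0.5821 -0.0193  0.063 ]
mark [ 0.6291 -0.0185  0.    ] [ 0.6706 -0.0147  0.    ] [ 0.5868 -0.0211  0.    ]
link [array([ 0.5328, -0.0276,  0.2   ]), array([ 0.5132, -0.0285,  0.3   ]), array([ 0.4937, -0.0294,  0.4   ])]
drum lid ctr top [ 0.6607 -0.0226  0.1944]
knob low end top/upper [ 0.6173 -0.0196  0.23  ] [ 0.6612 -0.0233  0.25  ]
[-13.5  47.7   6.4]
cup pred from tcp [ 0.58094239 -0.01789613  0.04598879]
-6 [ 0.64  -0.019  0.226] side: [271.  66.] [341. 103.] top: [267. 214.] [263. 282.] lid [269. 235.]
-4 [ 0.64  -0.019  0.226] side: [271.  66.] [341. 103.] top: [265. 214.] [264. 282.] lid [268. 235.]
-2 [ 0.64  -0.018  0.226] side: [270.  67.] [341. 103.] top: [264. 214.] [265. 282.] lid [266. 235.]
0 [ 0.64  -0.018  0.226] side: [270.  67.] [341. 102.] top: [263. 214.] [266. 282.] lid [265. 235.]
```

```bash
python3 -m jog '[{"delta_pos":[-3,10,1.3],"angular":[0,0,0],"claw":0},{"delta_pos":[-6,20,2.6],"angular":[0,0,0],"claw":0},{"delta_pos":[-9,32,4.3],"angular":[0,0,0],"claw":0},{"delta_pos":[-12,43,5.8],"angular":[0,0,0],"claw":0},{"delta_pos":[-13.5,48,6.4],"angular":[0,0,0],"claw":0},{"delta_pos":[-13.5,48,6.4],"angular":[0,0,0],"claw":0},{"delta_pos":[-13.5,47,14],"angular":[0,0,0],"claw":0},{"delta_pos":[-13.5,46,21],"angular":[0,0,0],"claw":0},{"delta_pos":[-13.5,46,21],"angular":[0,0,0],"claw":0}]'
python3 - <<'E'
from h import *
from plant import env
c,o=snap("side","s7"); print(o["qpos"].round(2),o["time_s"],o["force"],o["eef_pos"],o["opening"])
im=cv2.imread("pics/s7.png")[180:290,200:320]; cv2.imwrite("pics/s7c.png",cv2.resize(im,None,fx=6,fy=6,interpolation=cv2.INTER_CUBIC))
E
```

```text
time_s: 7.33
eef_pos: [0.5378, -0.0437, 0.0108]
eef_rot: [1.849, 2.439, 0.162]
force: [-0.5, 0.6, -3.1]
opening: 0.0109
[-0.34  0.59  1.7   0.11  0.74 -2.26] 7.3333 [-0.4862645   0.55430703 -3.09676969] [ 0.53783174 -0.04368669  0.0108174 ] 0.010922171055120698
```

View pics/s7c.png

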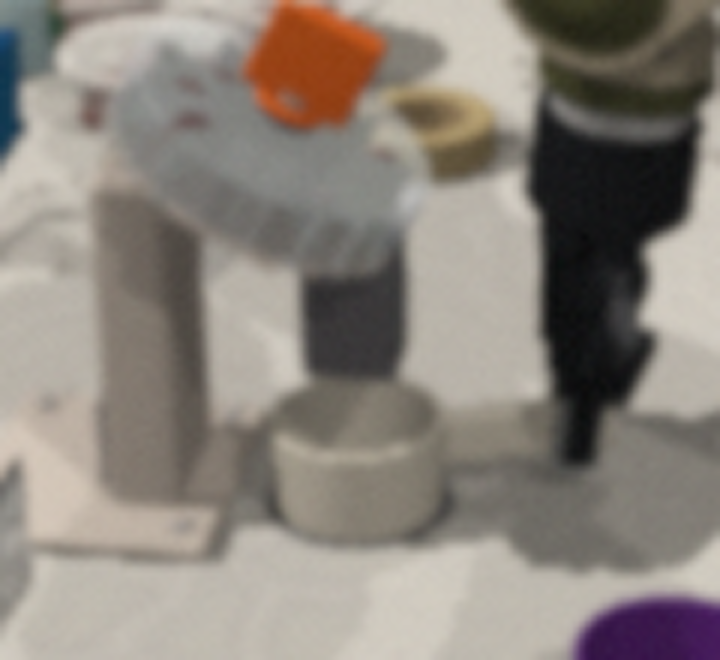

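```bash
python3 - <<'E'
from h import *
s,o=load("pics/s7.pkl")
S=lambda u,v,z: onz(s,200+u/6,180+v/6,z).round(4)
print(S(357,420,.047),S(273,425,.047),S(443,420,.047)); print("mark",S(360,496.5,0))
# spout bottom face corners
print("spout bottom", S(307,372,.072),S(398,380,.072))
# project cup outlines
for ctr in ((.631,-.019),(.629,-.018)):
  for z in(.001,.047):
    P=np.array([proj(s,(ctr[0]+.04*np.cos(a),ctr[1]+.04*np.sin(a),z)) for a in np.linspace(0,6.28,60)]); q=(P-[200,180])*6
    print(ctr,z,q.min(0),q.max(0))
E
```

```text
[ 0.628  -0.0064  0.047 ] [6.648e-01 3.000e-04 4.700e-02] [ 0.5897 -0.0087  0.047 ]
mark [ 0.6291 -0.0185  0.    ]
spout bottom [ 0.6493 -0.0039  0.072 ] [0.6085 0.0009 0.072 ]
(0.631, -0.019) 0.001 [268.0009044  449.25485499] [443.56246561 541.11195418]
(0.631, -0.019) 0.047 [264.26251287 362.88560495] [442.36827855 451.09798665]
(0.629, -0.018) 0.001 [272.05917437 450.47242672] [447.75910182 542.47440978]
(0.629, -0.018) 0.047 [268.37694169 364.0522869 ] [446.62480191 452.40535079]
```

```bash
python3 -m jog '[{"delta_pos":[0,0,1],"angular":[0,0,0],"claw":0},{"delta_pos":[0,0,1.5],"angular":[0,0,0],"claw":0},{"delta_pos":[0,0,1.5],"angular":[0,0,0],"claw":40},{"delta_pos":[0,0,1.5],"angular":[0,0,0],"claw":40},{"delta_pos":[0,0,1.5],"angular":[0,0,0],"claw":40},{"delta_pos":[0,0,1.5],"angular":[0,0,0],"claw":40},{"delta_pos":[0,0,1.5],"angular":[0,0,0],"claw":40},{"delta_pos":[0,-4,-25],"angular":[0,0,0],"claw":40},{"delta_pos":[0,-12,-60],"angular":[0,0,0],"claw":40},{"delta_pos":[0,-20,-100],"angular":[0,0,0],"claw":40},{"delta_pos":[0,-30,-140],"angular":[0,0,0],"claw":40},{"delta_pos":[0,-30,-140],"angular":[0,0,0],"claw":40}]'
python3 - <<'E'
from h import *
from plant import env
c,o=snap("side","s8"); print(o["qpos"].round(2),o["time_s"],o["force"],o["eef_pos"],o["opening"])
im=cv2.imread("pics/s8.png")[180:290,200:320]; cv2.imwrite("pics/s8c.png",cv2.resize(im,None,fx=6,fy=6,interpolation=cv2.INTER_CUBIC))
c,o=snap("wrist","w8")
E
```

```text
time_s: 8.38
eef_pos: [0.4933, -0.058, 0.1538]
eef_rot: [1.84, 2.428, 0.167]
force: [1.2, -0.2, -0.1]
opening: 0.0404
[-0.4   0.31  1.66  0.1   1.05 -2.29] 8.3833 [ 1.17200946 -0.22107362 -0.05894114] [ 0.49334895 -0.05800628  0.15378468] 0.040364102752764294
```

View pics/s8c.png

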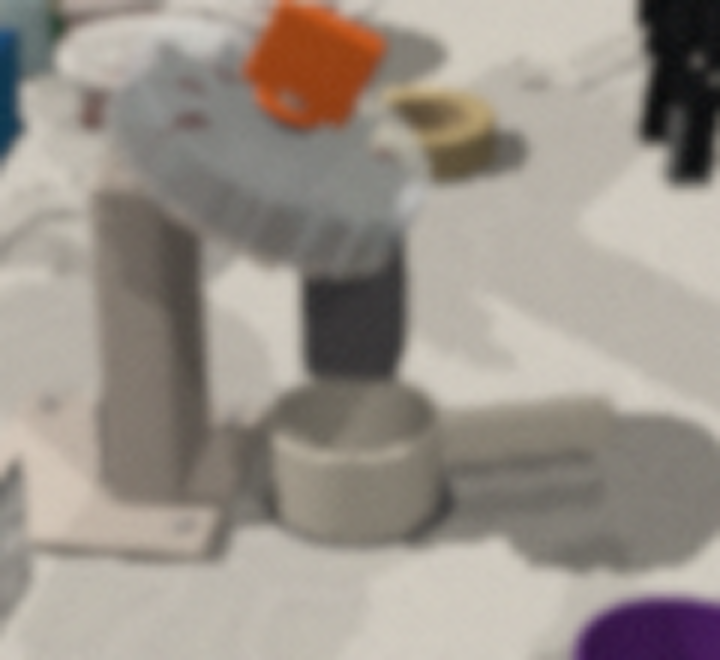

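View pics/w8.png

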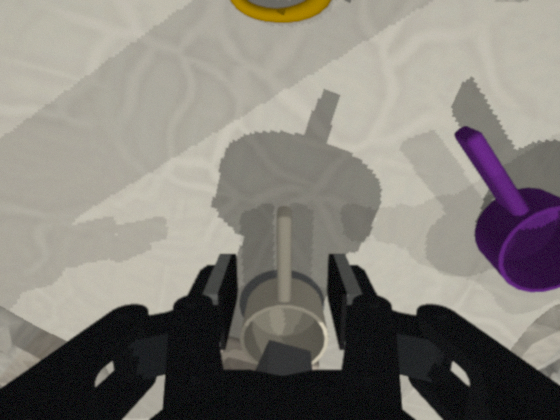

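```bash
python3 - <<'E'
from h import *
c,o=load("pics/w8.pkl")
g=lambda u,v,z: onz(c,u,v,z,o).round(4)
print("rim",g(286,336,.046),g(245,333,.046),g(328,336,.046)); a,b=g(268,341,.072),g(312,350,.072); print("spout front corners",a,b,np.linalg.norm(a-b),(a+b)/2,np.degrees(np.arctan2(*(b-a)[:2][::-1])))
for ctr in((.631,-.019),(.631,-.015),(.631,-.023)):
    P=np.array([proj(c,(ctr[0]+.04*np.cos(t),ctr[1]+.04*np.sin(t),.046),o) for t in np.linspace(0,6.28,60)]); print(ctr,P.min(0),P.max(0))
im=cv2.imread("pics/w8.png")[280:390,220:350]; cv2.imwrite("pics/w8c.png",cv2.resize(im,None,fx=6,fy=6,interpolation=cv2.INTER_CUBIC))
E
```

```text
rim [ 0.6288 -0.0171  0.046 ] [ 0.6354 -0.0529  0.046 ] [0.6185 0.0189 0.046 ]
spout front corners [ 0.6134 -0.0365  0.072 ] [6.13e-01 2.00e-04 7.20e-02] 0.03670217977177922 [ 0.6132  -0.01815  0.072  ] 90.62445243499992
(0.631, -0.019) [238.32697868 301.40808763] [328.16889158 369.66418184]
(0.631, -0.015) [242.71993678 302.44602955] [332.43659238 370.50579925]
(0.631, -0.023) [233.92214539 300.36678878] [323.88886727 368.81989222]
```

View pics/w8c.png

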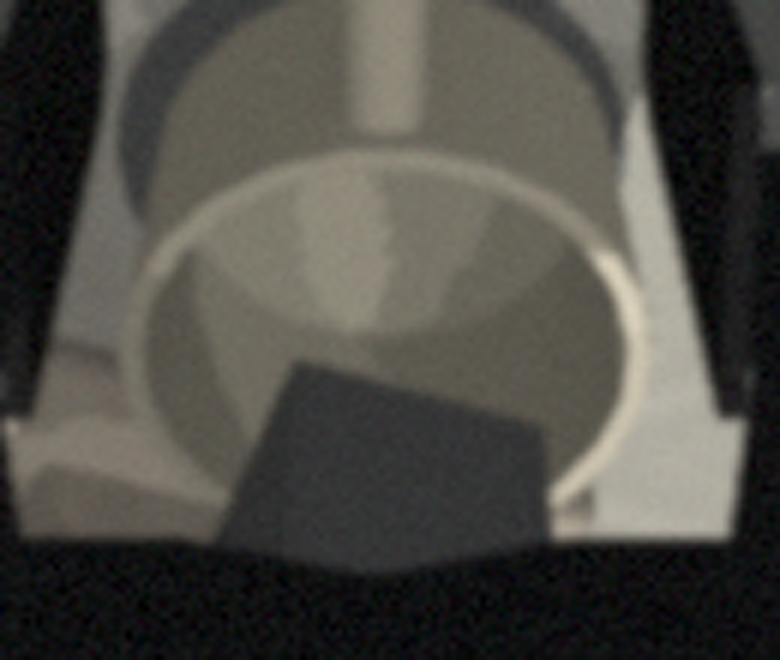

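```bash
python3 - <<'E'
from h import *
from plant import env
c,o=load("pics/w8.pkl")
a,b=[onz(c,u,v,.072,o) for u,v in((270,340.3),(310.5,351.7))]; print(a,b,np.degrees(np.arctan2(*(b-a)[:2][::-1]))-90)
s=load("pics/s8.pkl")[0]
o=env.get_obs(); Rt=tool(np.radians(88),np.radians(27)); g=np.array([.641,-.019,.226])
print(rel(o,g-Rt[:,2]*.101,Rt), rel(o,(.48,-.04,.30),Rt), g-Rt[:,2]*.101)
E
```

```text
[ 0.61224025 -0.03519468  0.072     ] [ 6.15074093e-01 -4.54182434e-04  7.20000000e-02] -4.663390531600186
(array([  10.4,  131.1, -150.9]), array([-3.8 , -1.05,  3.39])) (array([  19.8,   13. , -151. ]), array([-3.8 , -1.05,  3.39])) [ 0.59517489 -0.01739975  0.31599166]
```

```bash
python3 -m jog '[{"delta_pos":[20,13,-150],"angular":[-3.8,-1,3.8],"claw":40},{"delta_pos":[20,13,-150],"angular":[-3.8,-1,3.8],"claw":40},{"delta_pos":[20,13,-150],"angular":[-3.8,-1,3.8],"claw":40},{"delta_pos":[20,13,-150],"angular":[-3.8,-1,3.8],"claw":40},{"delta_pos":[10,131,-150],"angular":[-3.8,-1,3.8],"claw":40},{"delta_pos":[10,131,-150],"angular":[-3.8,-1,3.8],"claw":40},{"delta_pos":[10,131,-150],"angular":[-3.8,-1,3.8],"claw":40},{"delta_pos":[10,131,-150],"angular":[-3.8,-1,3.8],"claw":40},{"delta_pos":[10,131,-150],"angular":[-3.8,-1,3.8],"claw":40}]'
python3 - <<'E'
from h import *
from plant import env
c,o=snap("wrist","w9"); print(o["qpos"].round(2),o["time_s"],o["eef_pos"]); print(R.from_rotvec(o["eef_rot"]).as_matrix().round(3))
E
```

```text
time_s: 9.23
eef_pos: [0.5967, -0.0171, 0.3108]
eef_rot: [2.032, 1.895, 0.463]
force: [-0.4, -0.2, -0.4]
opening: 0.0395
[-0.27  0.22  1.37  0.12  1.1  -1.81] 9.2333 [ 0.59669214 -0.01710929  0.31084731]
[[ 0.066  0.893  0.446]
 [ 0.998 -0.066 -0.015]
 [ 0.016  0.446 -0.895]]
```

View pics/w9.png

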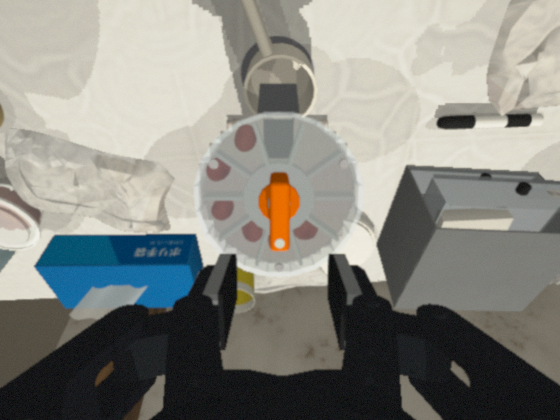

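```bash
cat > k.py <<'E'
from h import *
def model(mark,yaw,L=.068):
    X=np.array([np.cos(yaw),np.sin(yaw),0]); t=np.radians(27); Z=np.array([0,0,1.])
    org=np.array([*mark,0])+.041*X; n=-X*np.sin(t)+Z*np.cos(t); xk=X*np.cos(t)+Z*np.sin(t); yk=np.cross(n,xk)
    f=org+[0,0,.165]; return org,f,n,xk,yk,f+n*L
E
python3 - <<'E'
from k import *
c,o=load("pics/w9.pkl"); im=cv2.imread("pics/w9.png")
org,f,n,xk,yk,g=model((.631,-.0185),np.radians(-4.3)); print(g)
big=cv2.resize(im[100:290,180:380],None,fx=4,fy=4,interpolation=cv2.INTER_CUBIC); cv2.imwrite("pics/w9c.png",big)
d=lambda p:(proj(c,p,o)-[180,100])*4
for sx,sy in((1,1),(1,-1),(-1,-1),(-1,1)):
    cv2.circle(big,tuple(int(v) for v in d(g+n*.016+xk*.025*sx+yk*.007*sy)),4,(0,255,0),-1)
for a in np.linspace(0,6.28,72):
    e=xk*np.cos(a)+yk*np.sin(a)
    cv2.circle(big,tuple(int(v) for v in d(f+n*.033+.07*e)),2,(255,255,0),-1)
    cv2.circle(big,tuple(int(v) for v in d(f+n*.035+.017*e)),2,(255,0,0),-1)
cv2.imwrite("pics/w9d.png",big)
E
```

```text
[ 0.64110014 -0.01925943  0.22558844]
```

View pics/w9d.png

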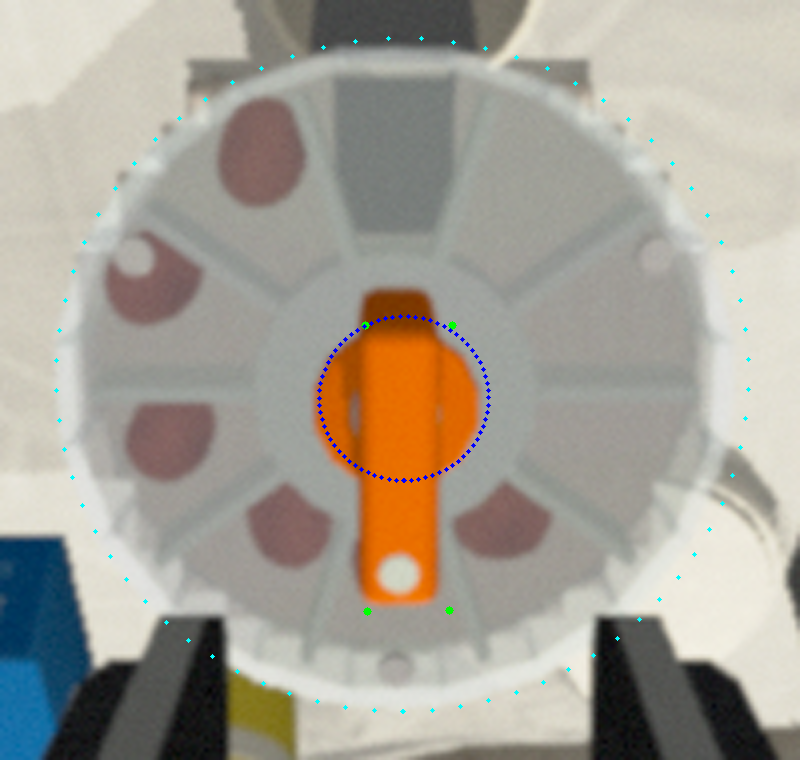

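View pics/w9c.png

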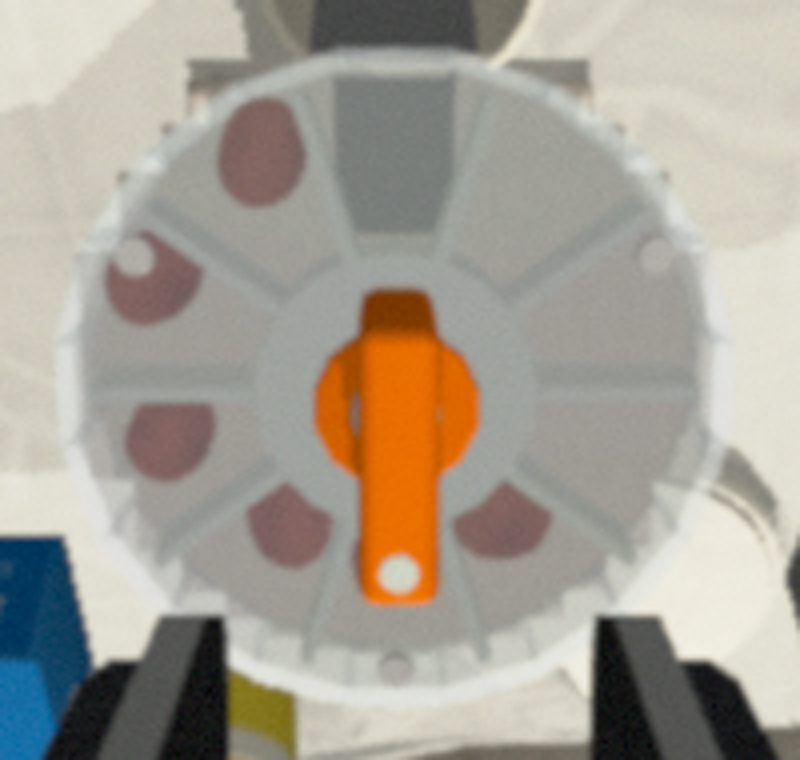

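```bash
python3 - <<'E'
from k import *
from scipy.optimize import least_squares
c,o=load("pics/w9.pkl"); s,_=load("pics/s8.pkl")
obs=[((362,603),1,1),((437,603),1,-1),((362,334),-1,1),((436,334),-1,-1)]
# which sign matches: yk
org,f,n,xk,yk,g0=model((.631,-.0185),np.radians(-4.3))
def fit(useside):
    def res(p):
        yaw=p[3]; _,_,n,xk,yk,_=model((0,0),yaw); g=p[:3]; r=[]
        for (u,v),sx,sy in obs:
            r+=list(proj(c,g+n*.016+xk*.025*sx-yk*.007*sy*SG,o)-[180+u/4,100+v/4])
        if useside:
            for q,sx,sy in(((285,2),1,1),((387,44),-1,1)):
                r+=list((proj(s,g+n*.016+xk*.025*sx+yk*.007*sy)-[200+q[0]/6,180+q[1]/6]))
        return r
    return least_squares(res,[*g0,np.radians(-4)])
u1=proj(c,g0+yk*.007,o)[0]; u0=proj(c,g0,o)[0]; SG=1 if u1>u0 else -1
for us in(0,1):
    r=fit(us); print(us,r.x.round(4),np.degrees(r.x[3]),r.cost, r.fun.round(1))
E
```

```text
0 [ 0.6518 -0.0215  0.2144 -0.0739] -4.232629178886432 0.7652600753537587 [-0.2 -0.1  0.2 -0.2 -0.8  0.2  0.8  0.1]
1 [ 0.645  -0.0211  0.2213 -0.0699] -4.00474908171713 10.53122423101596 [-0.5  1.1  0.6  0.9 -1.4 -1.3  1.1 -1.5 -2.4 -1.5 -1.7  0.7]
```

```bash
python3 - <<'E'
from k import *
from plant import env
o=env.get_obs(); Rt=tool(np.radians(90-4.2),np.radians(27)); g=np.array([.645,-.021,.2205])
print(rel(o,g-Rt[:,2]*.025,Rt), rel(o,g+Rt[:,2]*.019,Rt))
E
```

```text
(array([-1.4,  3.6, 78.2]), array([-0.11, -0.2 , -0.01])) (array([ -2.2,   4. , 122.2]), array([-0.11, -0.2 , -0.01]))
```

```bash
python3 -m jog '[{"delta_pos":[-1.5,3.6,40],"angular":[-0.1,-0.2,0],"claw":40},{"delta_pos":[-1.5,3.6,65],"angular":[-0.1,-0.2,0],"claw":40},{"delta_pos":[-1.5,3.6,78],"angular":[-0.1,-0.2,0],"claw":40},{"delta_pos":[-1.5,3.6,78],"angular":[-0.1,-0.2,0],"claw":40}]'
python3 - <<'E'
from h import *
c,o=snap("wrist","w10"); print(o["qpos"].round(2),o["time_s"],o["eef_pos"])
c,o=snap("side","s10")
im=cv2.imread("pics/s10.png")[150:290,200:320]; cv2.imwrite("pics/s10c.png",cv2.resize(im,None,fx=4,fy=4,interpolation=cv2.INTER_CUBIC))
E
```

```text
time_s: 9.62
eef_pos: [0.6326, -0.0208, 0.2411]
eef_rot: [2.028, 1.88, 0.449]
force: [-0.2, -0.3, 1.0]
opening: 0.0397
[-0.25  0.34  1.42  0.1   0.93 -1.79] 9.6167 [ 0.63255592 -0.02079006  0.24111827]
```

View pics/w10.png

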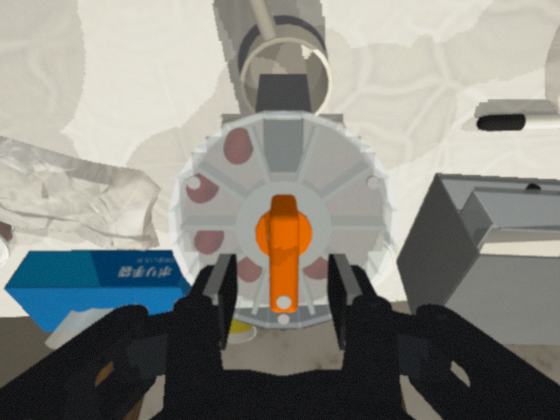

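View pics/s10c.png

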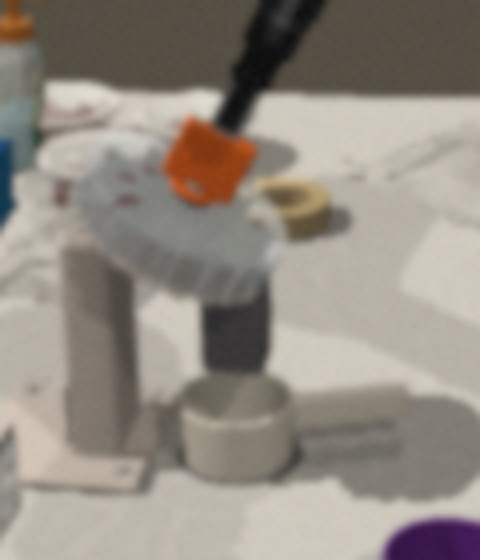

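```bash
python3 - <<'E'
from k import *
c,o=load("pics/w10.pkl"); im=cv2.imread("pics/w10.png")
big=cv2.resize(im[170:340,200:370],None,fx=4.5,fy=4.5,interpolation=cv2.INTER_CUBIC)
d=lambda p:tuple(int(v) for v in (proj(c,p,o)-[200,170])*4.5)
_,_,n,xk,yk,_=model((0,0),np.radians(-4.2))
for g,col in((np.array([.645,-.021,.2205]),(0,255,0)),(np.array([.6518,-.0215,.2144]),(255,0,0)),(np.array([.641,-.019,.2256]),(255,255,0))):
  for sx in(1,-1):
    for sy in(1,-1): cv2.circle(big,d(g+n*.016+xk*.025*sx+yk*.007*sy),4,col,-1)
cv2.imwrite("pics/w10d.png",big)
E
```

```text
(no output)
```

View pics/w10d.png

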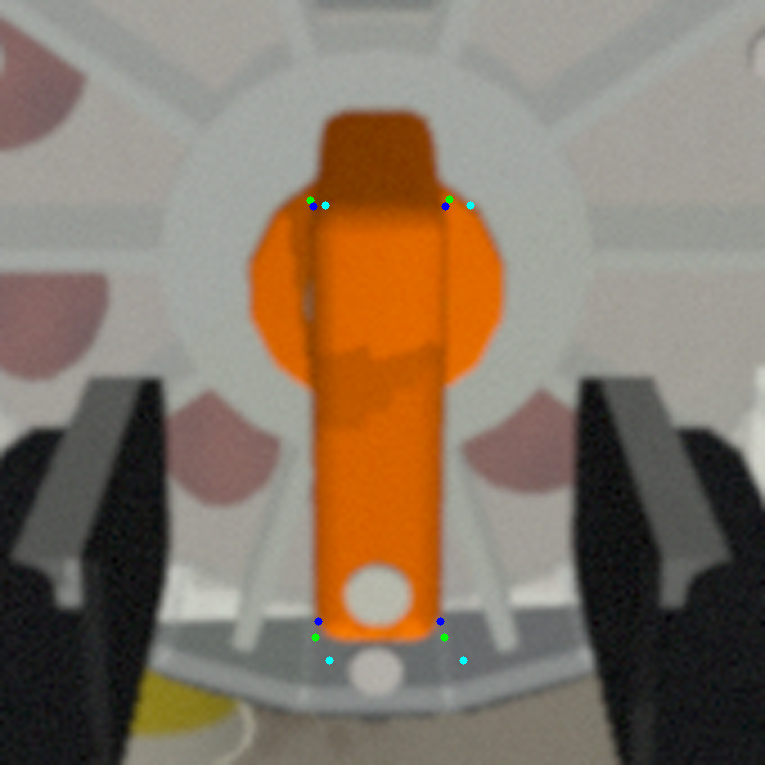

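```bash
python3 -m jog '[{"delta_pos":[0,0,20],"angular":[0,0,0],"claw":40},{"delta_pos":[0,0,35],"angular":[0,0,0],"claw":40},{"delta_pos":[-0.3,0,43],"angular":[0,0,0],"claw":40},{"delta_pos":[-0.3,0,43],"angular":[0,0,0],"claw":40},{"delta_pos":[-0.3,0,43],"angular":[0,0,0],"claw":5},{"delta_pos":[-0.3,0,43],"angular":[0,0,0],"claw":5},{"delta_pos":[-0.3,0,43],"angular":[0,0,0],"claw":5},{"delta_pos":[-0.3,0,43],"angular":[0,0,0],"claw":5},{"delta_pos":[-0.3,0,43],"angular":[0,0,0],"claw":5},{"delta_pos":[-0.3,0,43],"angular":[0,0,0],"claw":5}]' 60
python3 - <<'E'
from h import *
c,o=snap("wrist","w11"); print(o["qpos"].round(2),o["time_s"],o["eef_pos"],o["force"],o["moment"])
c,o=snap("side","s11")
im=cv2.imread("pics/s11.png")[150:290,200:320]; cv2.imwrite("pics/s11c.png",cv2.resize(im,None,fx=4,fy=4,interpolation=cv2.INTER_CUBIC))
E
```

```text
time_s: 10.55
eef_pos: [0.6534, -0.0218, 0.2087]
eef_rot: [2.02, 1.875, 0.456]
force: [-2.1, 4.6, 4.5]
opening: 0.0133
[-0.25  0.4   1.42  0.1   0.85 -1.79] 10.55 [ 0.65336331 -0.02182683  0.20868221] [-2.10753858  4.58307323  4.54299206] [0.52135255 0.30825445 0.2339353 ]
```

View pics/w11.png

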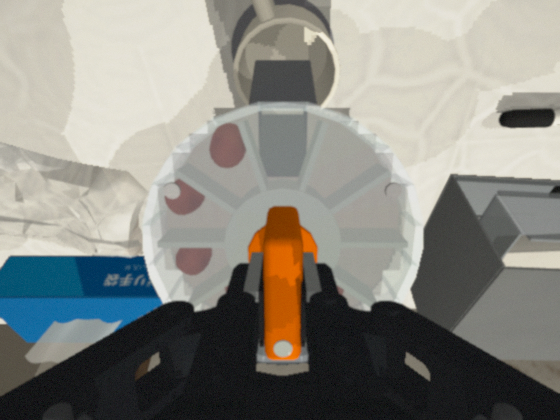

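View pics/s11c.png

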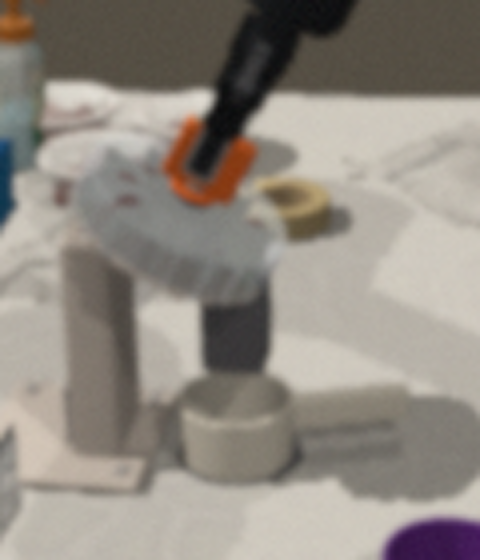

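```bash
python3 -m jog '[{"delta_pos":[0,0,0],"angular":[0,0,1.2],"claw":5},{"delta_pos":[0,0,0],"angular":[0,0,2.4],"claw":5},{"delta_pos":[0,0,0],"angular":[0,0,3.6],"claw":5},{"delta_pos":[0,0,0],"angular":[0,0,4.8],"claw":5},{"delta_pos":[0,0,0],"angular":[0,0,6],"claw":5},{"delta_pos":[0,0,0],"angular":[0,0,7.2],"claw":5},{"delta_pos":[0,0,0],"angular":[0,0,7.2],"claw":5},{"delta_pos":[0,0,0],"angular":[0,0,7.2],"claw":5},{"delta_pos":[0,0,0],"angular":[0,0,7.2],"claw":5},{"delta_pos":[0,0,0],"angular":[0,0,7.2],"claw":5}]'
python3 - <<'E'
from h import *
c,o=snap("wrist","w12"); print(o["qpos"].round(2),o["time_s"],o["eef_pos"],o["force"],o["moment"]); 
o1=load("pics/w11.pkl")[1]; print("turn",np.degrees((R.from_rotvec(o1["eef_rot"]).inv()*R.from_rotvec(o["eef_rot"])).as_rotvec()))
c,o=snap("side","s12")
im=cv2.imread("pics/s12.png")[150:290,200:320]; cv2.imwrite("pics/s12c.png",cv2.resize(im,None,fx=4,fy=4,interpolation=cv2.INTER_CUBIC))
E
```

```text
time_s: 11.48
eef_pos: [0.6527, -0.0231, 0.2086]
eef_rot: [2.584, 1.197, 0.601]
force: [-8.8, -2.8, 7.3]
opening: 0.013
[-0.25  0.4   1.42  0.1   0.85 -1.16] 11.4833 [ 0.65269527 -0.02312056  0.20855958] [-8.76782023 -2.76778859  7.25988533] [-0.31530211  1.15308391 -0.27334304]
turn [ 0.04505588 -0.14812151 35.99381884]
```

View pics/w12.png

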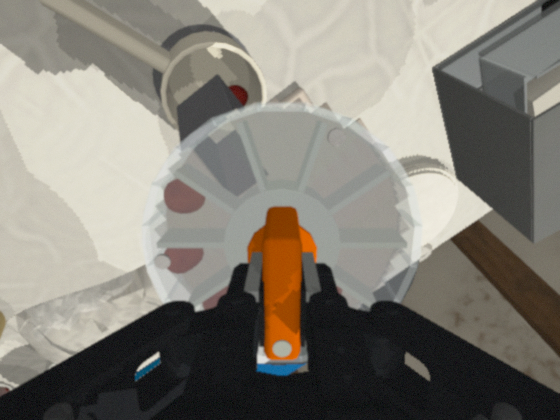

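View pics/s12c.png

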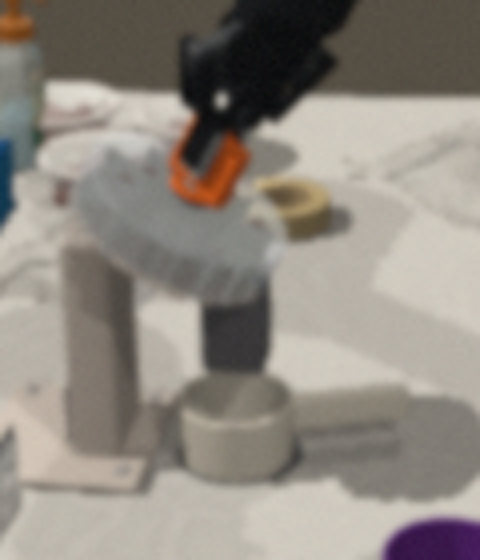

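One click made: the first plum is visible in the cup at (238,95), and the pocket over the hole has moved round. Second click.

```bash
python3 -m jog '[{"delta_pos":[0,0,0],"angular":[0,0,1.2],"claw":5},{"delta_pos":[0,0,0],"angular":[0,0,2.4],"claw":5},{"delta_pos":[0,0,0],"angular":[0,0,3.6],"claw":5},{"delta_pos":[0,0,0],"angular":[0,0,4.8],"claw":5},{"delta_pos":[0,0,0],"angular":[0,0,6],"claw":5},{"delta_pos":[0,0,0],"angular":[0,0,7.2],"claw":5},{"delta_pos":[0,0,0],"angular":[0,0,7.2],"claw":5},{"delta_pos":[0,0,0],"angular":[0,0,7.2],"claw":5},{"delta_pos":[0,0,0],"angular":[0,0,7.2],"claw":5},{"delta_pos":[0,0,0],"angular":[0,0,7.2],"claw":5}]'
python3 - <<'E'
from h import *
c,o=snap("wrist","w13"); print(o["qpos"].round(2),o["time_s"],o["eef_pos"],o["force"],o["moment"]); 
o1=load("pics/w11.pkl")[1]; print("turn",np.degrees((R.from_rotvec(o1["eef_rot"]).inv()*R.from_rotvec(o["eef_rot"])).as_rotvec()))
E
```

```text
time_s: 12.42
eef_pos: [0.6515, -0.0239, 0.2079]
eef_rot: [2.946, 0.354, 0.699]
force: [-16.0, -7.7, 8.3]
opening: 0.0129
[-0.25  0.4   1.43  0.1   0.85 -0.54] 12.4167 [ 0.65150228 -0.02391196  0.20793137] [-15.99102359  -7.65606961   8.26326867] [-0.99985283  2.06075428 -0.67149476]
turn [ 0.10058096 -0.34818729 71.97528146]
```

View pics/w13.png

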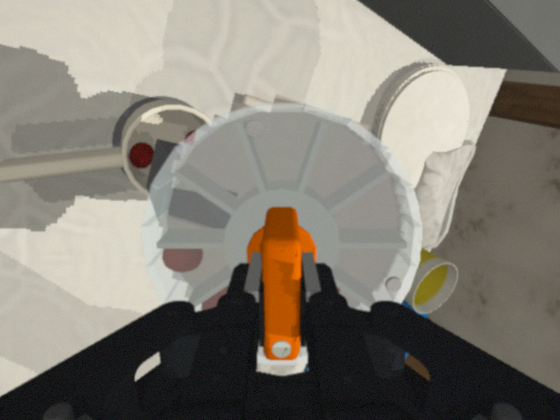

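```bash
python3 -m jog '[{"delta_pos":[0,0,0],"angular":[0,0,1.2],"claw":5},{"delta_pos":[0,0,0],"angular":[0,0,2.4],"claw":5},{"delta_pos":[0,0,0],"angular":[0,0,3.6],"claw":5},{"delta_pos":[0,0,0],"angular":[0,0,4.8],"claw":5},{"delta_pos":[0,0,0],"angular":[0,0,6],"claw":5},{"delta_pos":[0,0,0],"angular":[0,0,7.2],"claw":5},{"delta_pos":[0,0,0],"angular":[0,0,7.2],"claw":5},{"delta_pos":[0,0,0],"angular":[0,0,7.2],"claw":5},{"delta_pos":[0,0,0],"angular":[0,0,7.2],"claw":5},{"delta_pos":[0,0,0],"angular":[0,0,7.2],"claw":5}]'
python3 - <<'E'
from h import *
c,o=snap("wrist","w14"); print(o["qpos"].round(2),o["time_s"],o["eef_pos"],o["force"],o["moment"]); 
o1=load("pics/w11.pkl")[1]; print("turn",np.degrees((R.from_rotvec(o1["eef_rot"]).inv()*R.from_rotvec(o["eef_rot"])).as_rotvec()))
E
```

```text
time_s: 13.3
eef_pos: [0.6501, -0.0238, 0.2072]
eef_rot: [-2.95, 0.581, -0.712]
force: [-23.9, -7.6, 9.8]
opening: 0.0135
[-0.25  0.4   1.43  0.1   0.86  0.09] 13.3 [ 0.6501283  -0.02379242  0.20720062] [-23.86692355  -7.57225726   9.75625801] [-1.17675382  2.93025149 -0.82923744]
turn [  0.13450342  -0.59225064 107.9603399 ]
```

View pics/w14.png

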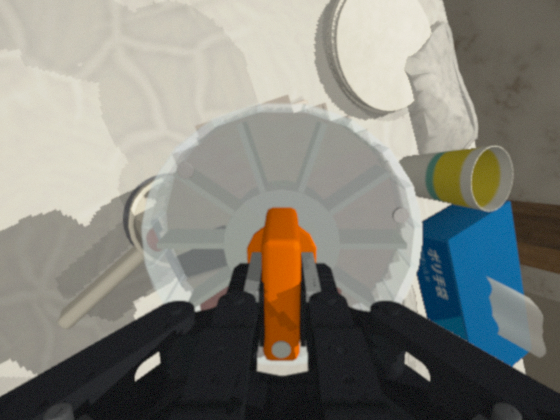

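```bash
python3 -m jog '[{"delta_pos":[0,0,0],"angular":[0,0,0],"claw":45},{"delta_pos":[0,0,0],"angular":[0,0,0],"claw":45},{"delta_pos":[0,0,0],"angular":[0,0,0],"claw":45},{"delta_pos":[0,0,0],"angular":[0,0,0],"claw":45},{"delta_pos":[0,0,0],"angular":[0,0,0],"claw":45},{"delta_pos":[0,0,-15],"angular":[0,0,0],"claw":45},{"delta_pos":[0,0,-40],"angular":[0,0,0],"claw":45},{"delta_pos":[0,0,-75],"angular":[0,0,0],"claw":45},{"delta_pos":[0,0,-110],"angular":[0,0,0],"claw":45},{"delta_pos":[0,0,-110],"angular":[0,0,0],"claw":45},{"delta_pos":[0,0,-110],"angular":[0,0,0],"claw":45}]'
python3 - <<'E'
from h import *
from plant import env
c,o=snap("wrist","w15"); print(o["qpos"].round(2),o["time_s"],o["eef_pos"],o["force"])
c,o=snap("side","s15")
im=cv2.imread("pics/s15.png")[150:290,200:320]; cv2.imwrite("pics/s15c.png",cv2.resize(im,None,fx=4,fy=4,interpolation=cv2.INTER_CUBIC))
print(rel(o,(.40,-.03,.36),tool(np.radians(86),np.radians(15))))
E
```

```text
time_s: 14.27
eef_pos: [0.6034, -0.0186, 0.3071]
eef_rot: [-2.943, 0.579, -0.727]
force: [0.7, -0.1, -0.6]
opening: 0.0452
[-0.26  0.23  1.38  0.1   1.06  0.1 ] 14.2667 [ 0.60335362 -0.01864592  0.30711697] [ 0.73883659 -0.13771212 -0.58646782]
(array([-138.6,   72.9, -141.1]), array([  1.7 ,  -2.29, -21.56]))
```

View pics/w15.png

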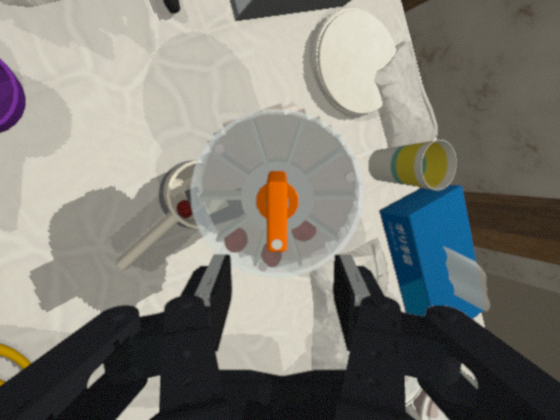

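View pics/s15c.png

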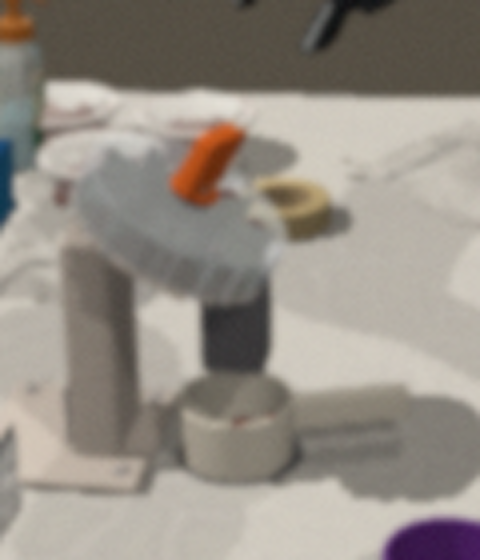

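```bash
python3 - <<'E'
from h import *
from plant import env
o=env.get_obs(); print(rel(o,(.40,-.03,.25),tool(np.radians(86),np.radians(30))))
E
```

```text
(array([-186. ,   88.3,  -43.9]), array([ -0.37,   0.56, -21.65]))
```

```bash
python3 -m jog '[{"delta_pos":[-30,15,-20],"angular":[0,0,-1],"claw":45},{"delta_pos":[-70,32,-50],"angular":[0,0,-5],"claw":45},{"delta_pos":[-186,88,-44],"angular":[-0.4,0.6,-21.6],"claw":45},{"delta_pos":[-186,88,-44],"angular":[-0.4,0.6,-21.6],"claw":45},{"delta_pos":[-186,88,-44],"angular":[-0.4,0.6,-21.6],"claw":45},{"delta_pos":[-186,88,-44],"angular":[-0.4,0.6,-21.6],"claw":45},{"delta_pos":[-186,88,-44],"angular":[-0.4,0.6,-21.6],"claw":45},{"delta_pos":[-186,88,-44],"angular":[-0.4,0.6,-21.6],"claw":45},{"delta_pos":[-186,88,-44],"angular":[-0.4,0.6,-21.6],"claw":45},{"delta_pos":[-186,88,-44],"angular":[-0.4,0.6,-21.6],"claw":45},{"delta_pos":[-186,88,-44],"angular":[-0.4,0.6,-21.6],"claw":45},{"delta_pos":[-186,88,-44],"angular":[-0.4,0.6,-21.6],"claw":45}]'
python3 - <<'E'
from h import *
from plant import env
c,o=snap("wrist","w16"); print(o["qpos"].round(2),o["time_s"],o["eef_pos"],o["force"])
c,o=snap("top","t16"); im=cv2.imread("pics/t16.png")[120:320,150:420]; cv2.imwrite("pics/t16c.png",cv2.resize(im,None,fx=2.9,fy=2.9,interpolation=cv2.INTER_CUBIC))
c,o=load("pics/w16.pkl"); u,v=proj(c,(.631,-.018,.03),o); print(u,v); u,v=int(u),int(v)
im=cv2.imread("pics/w16.png")[max(0,v-70):v+70,max(0,u-90):u+90]; cv2.imwrite("pics/w16c.png",cv2.resize(im,None,fx=4,fy=4,interpolation=cv2.INTER_CUBIC))
E
```

```text
time_s: 15.37
eef_pos: [0.4001, -0.0297, 0.2496]
eef_rot: [2.408, 1.399, 0.597]
force: [0.5, -0.2, -0.1]
opening: 0.0447
[-0.51 -0.12  1.95  0.27  0.85 -1.69] 15.3667 [ 0.40011624 -0.02972158  0.24956881] [ 0.50107389 -0.17372484 -0.10453002]
332.3368156238376 215.42181044684187
```

View pics/w16c.png

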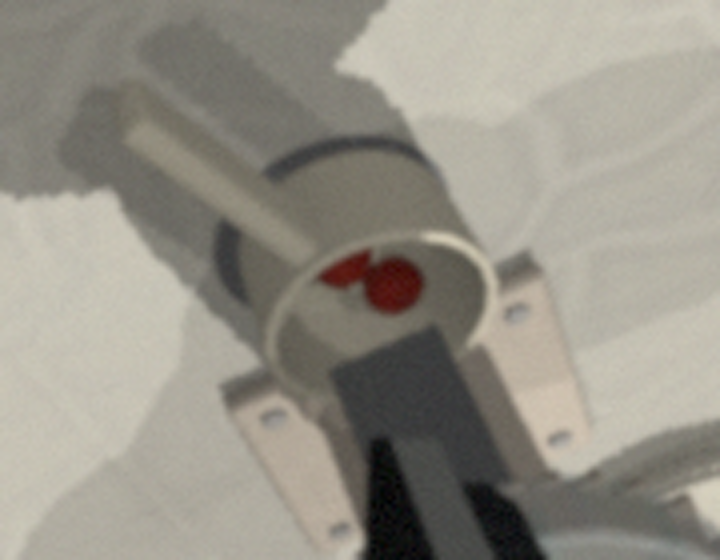

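View pics/t16c.png

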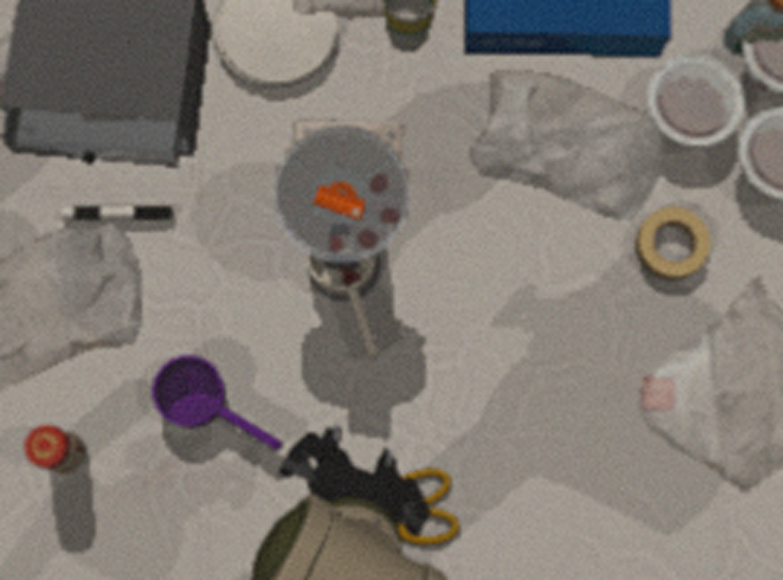

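```bash
python3 - <<'E'
from k import *
t,_=load("pics/t16.pkl")
for z in(.012,.03,.1,.16): print(z,onz(t,150+336/2.9,120+242/2.9,z))
for p in((.631,-.018,.0),):print((proj(t,p)-[150,120])*2.9)
im=cv2.imread("pics/t16.png")[155:240,230:310]; cv2.imwrite("pics/t16d.png",cv2.resize(im,None,fx=7,fy=7,interpolation=cv2.INTER_CUBIC))
im=cv2.imread("pics/w15.png")[90:290,150:380]; cv2.imwrite("pics/w15d.png",cv2.resize(im,None,fx=3.4,fy=3,interpolation=cv2.INTER_CUBIC))
from plant import env
o=env.get_obs(); print(rel(o,(.46,-.03,.20),tool(np.radians(88),np.radians(15))),rel(o,(.46,-.03,.16),tool(np.radians(100),np.radians(15))))
E
```

```text
0.012 [ 0.65746499 -0.01145714  0.012     ]
0.03 [ 0.6528286  -0.01180324  0.03      ]
0.1 [ 0.63479822 -0.01314919  0.1       ]
0.16 [ 0.6193436  -0.01430286  0.16      ]
[342.78878732 266.17491179]
(array([16.2, 22.9, 72.6]), array([ 2.89, -0.4 , -5.52])) (array([  7.9,   5.1, 107.5]), array([ 3.09,  0.51, -7.75]))
```

View pics/t16d.png

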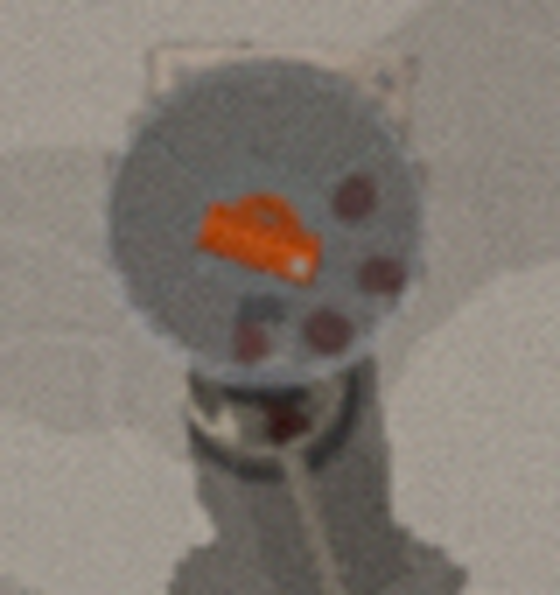

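View pics/w15d.png

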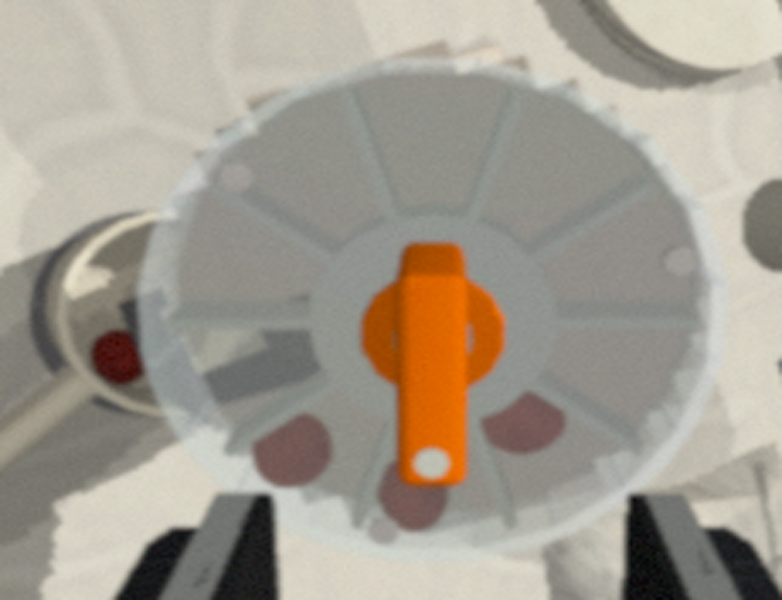

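```bash
python3 -m jog '[{"delta_pos":[16,23,72],"angular":[2.9,-0.4,-5.5],"claw":45},{"delta_pos":[16,23,72],"angular":[2.9,-0.4,-5.5],"claw":45},{"delta_pos":[16,23,72],"angular":[2.9,-0.4,-5.5],"claw":45},{"delta_pos":[16,23,72],"angular":[2.9,-0.4,-5.5],"claw":45},{"delta_pos":[16,23,72],"angular":[2.9,-0.4,-5.5],"claw":45},{"delta_pos":[16,23,72],"angular":[2.9,-0.4,-5.5],"claw":45},{"delta_pos":[16,23,72],"angular":[2.9,-0.4,-5.5],"claw":45}]'
python3 - <<'E'
from h import *
c,o=snap("wrist","w17"); print(o["time_s"],o["eef_pos"],o["force"])
E
```

```text
time_s: 16.05
eef_pos: [0.4597, -0.0301, 0.2014]
eef_rot: [2.122, 2.035, 0.272]
force: [-0.1, 0.6, 0.1]
opening: 0.0447
16.05 [ 0.45971657 -0.03008079  0.20136413] [-0.11149385  0.55729983  0.13018339]
```

View pics/w17.png

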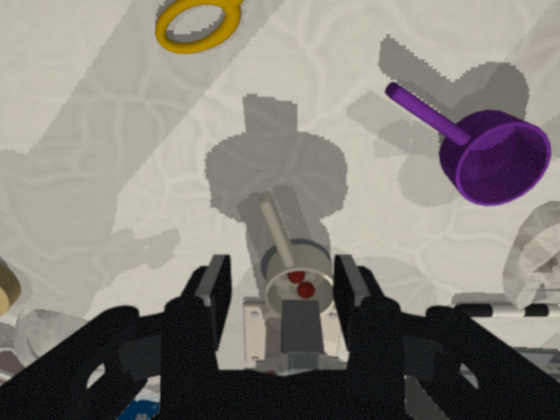

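```bash
python3 - <<'E'
from h import *
from plant import env
o=env.get_obs(); print(rel(o,(.43,-.03,.20),tool(np.radians(88),np.radians(40))))
E
```

```text
(array([ -1.1, -28.8,  -6.2]), array([-4.98,  0.02, -0.08]))
```

```bash
python3 -m jog '[{"delta_pos":[-1,-29,-6],"angular":[-5,0,0],"claw":45},{"delta_pos":[-1,-29,-6],"angular":[-5,0,0],"claw":45},{"delta_pos":[-1,-29,-6],"angular":[-5,0,0],"claw":45},{"delta_pos":[-1,-29,-6],"angular":[-5,0,0],"claw":45},{"delta_pos":[-1,-29,-6],"angular":[-5,0,0],"claw":45},{"delta_pos":[-1,-29,-6],"angular":[-5,0,0],"claw":45}]'
python3 - <<'E'
from h import *
c,o=snap("wrist","w18"); print(o["time_s"],o["eef_pos"],o["qpos"].round(2))
u,v=proj(c,(.631,-.018,.03),o).astype(int); print(u,v)
im=c["pixels"][max(0,v-60):v+60,u-80:u+80,::-1]; cv2.imwrite("pics/w18c.png",cv2.resize(im,None,fx=5,fy=5,interpolation=cv2.INTER_CUBIC))
c,o=snap("side","s18"); im=c["pixels"][235:275,235:290,::-1]; cv2.imwrite("pics/s18c.png",cv2.resize(im,None,fx=12,fy=12,interpolation=cv2.INTER_CUBIC))
E
```

```text
time_s: 16.6
eef_pos: [0.4289, -0.0302, 0.1997]
eef_rot: [1.85, 1.772, 0.649]
force: [-0.6, -0.8, -0.4]
opening: 0.0449
16.6 [ 0.42885551 -0.0301699   0.19965536] [-0.55 -0.02  2.14  0.72  0.5  -2.63]
299 206
```

View pics/w18c.png

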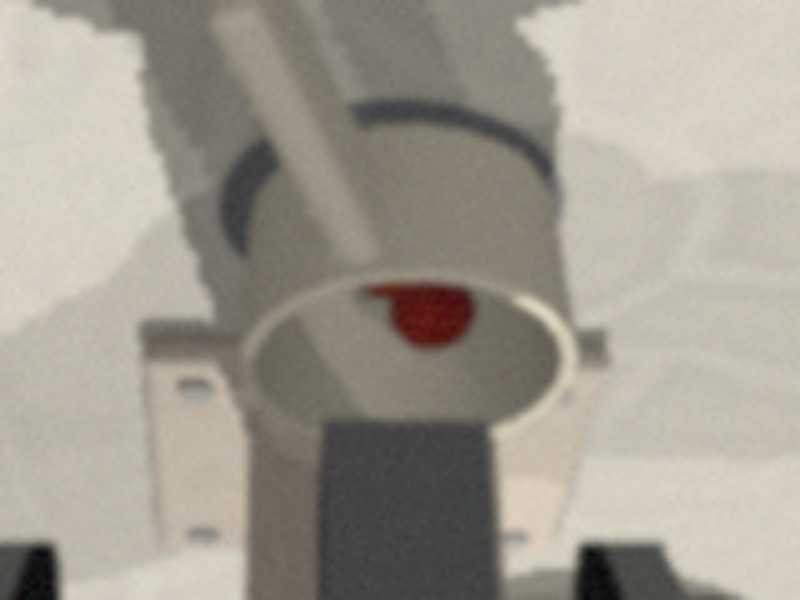

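View pics/s18c.png

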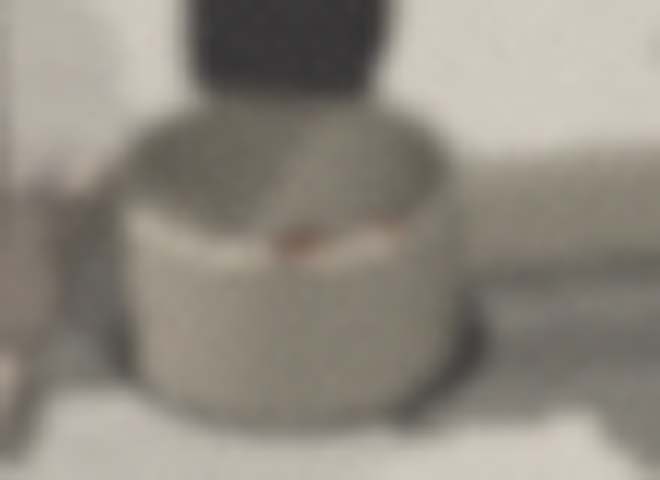

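```bash
python3 - <<'E'
from h import *
c,o=load("pics/w18.pkl"); u,v=299,206
f=lambda p:((proj(c,p,o)-[u-80,v-60])*5).round(0)
for p in((.655,-.012,.014),(.655,-.012,.024),(.655,-.03,.014),(.605,-.018,.014),(.630,-.018,.004),(.665,-.018,.046),(.596,-.018,.046),(.614,-.018,.072)): print(p,f(p))
c2,o2=load("pics/w17.pkl")
for q in((297,277),(306,290)): print(onz(c2,*q,.014,o2))
E
```

```text
(0.655, -0.012, 0.014) [424. 303.]
(0.655, -0.012, 0.024) [425. 335.]
(0.655, -0.03, 0.014) [354. 304.]
(0.605, -0.018, 0.014) [400. 183.]
(0.63, -0.018, 0.004) [399. 213.]
(0.665, -0.018, 0.046) [404. 431.]
(0.596, -0.018, 0.046) [404. 274.]
(0.614, -0.018, 0.072) [408. 419.]
[ 0.63632652 -0.02012366  0.014     ]
[ 0.65755395 -0.00973948  0.014     ]
```

```bash
python3 - <<'E'
from h import *
t,_=load("pics/t16.pkl"); print("t16",onz(t,230+285/7,155+420/7,.014),onz(t,230+268/7,155+420/7,.014),onz(t,230+305/7,155+420/7,.014))
c,o=load("pics/w15.pkl"); print("w15",onz(c,150+118/3.4,90+355/3,.014,o))
c,o=load("pics/w17.pkl"); im=c["pixels"][240:330,250:350,::-1]; cv2.imwrite("pics/w17c.png",cv2.resize(im,None,fx=7,fy=7,interpolation=cv2.INTER_CUBIC))
c,o=load("pics/s15.pkl"); im=c["pixels"][235:275,235:290,::-1]; cv2.imwrite("pics/s15d.png",cv2.resize(im,None,fx=12,fy=12,interpolation=cv2.INTER_CUBIC))
c,o=snap("top","t18")
im=c["pixels"][195:235,240:300,::-1]; cv2.imwrite("pics/t18c.png",cv2.resize(im,None,fx=12,fy=12,interpolation=cv2.INTER_CUBIC))
E
```

```text
t16 [ 0.61621228 -0.02616492  0.014     ] [ 0.61659319 -0.01802394  0.014     ] [ 0.61576415 -0.03574196  0.014     ]
w15 [ 0.61268515 -0.02901109  0.014     ]
```

View pics/w17c.png

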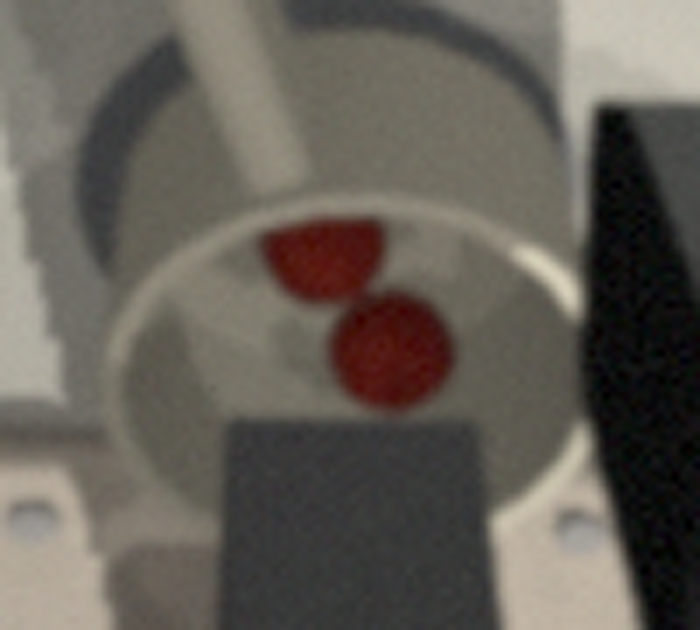

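View pics/t18c.png

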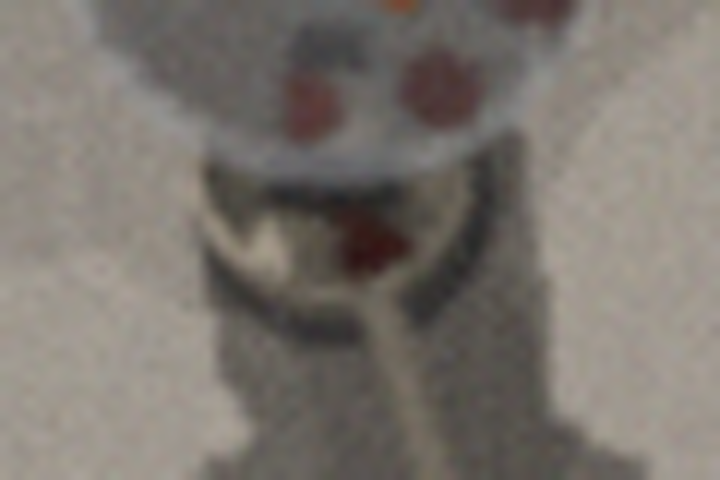

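```bash
python3 - <<'E'
from h import *
t,_=load("pics/t18.pkl");c,o=load("pics/w17.pkl");c5,o5=load("pics/w15.pkl")
for n,p in(("A",(.657,-.010,.014)),("B",(.636,-.020,.014)),("C",(.613,-.028,.014)),("rimfront",(.592,-.03,.046)),("hole edge rimback",(.668,-.018,.046))):
    print(n,"t18c",((proj(t,p)-[240,195])*12).round(0),"w17c",((proj(c,p,o)-[250,240])*7).round(0),"w15d",((proj(c5,p,o5)-[150,90])*[3.4,3]).round(0))
E
```

```text
A t18c [305. 101.] w17c [390. 348.] w15d [205. 265.]
B t18c [344. 172.] w17c [330. 258.] w15d [166. 310.]
C t18c [376. 251.] w17c [278. 152.] w15d [118. 352.]
rimfront t18c [384. 300.] w17c [264. 184.] w15d [ 80. 393.]
hole edge rimback t18c [329.  33.] w17c [353. 540.] w15d [267. 275.]
```

```bash
python3 - <<'E'
from h import *
from plant import env
o=env.get_obs(); print(rel(o,(.50,-.03,.33),tool(np.radians(88),np.radians(5))))
E
```

```text
(array([  3.2, 136.6, -54.3]), array([ 7.02,  0.02, -0.05]))
```

```bash
python3 -m jog '[{"delta_pos":[3,100,-76],"angular":[3,0,0],"claw":45},{"delta_pos":[3,100,-76],"angular":[3,0,0],"claw":45},{"delta_pos":[3,100,-76],"angular":[3,0,0],"claw":45},{"delta_pos":[3,137,-54],"angular":[7,0,0],"claw":45},{"delta_pos":[3,137,-54],"angular":[7,0,0],"claw":45},{"delta_pos":[3,137,-54],"angular":[7,0,0],"claw":45},{"delta_pos":[3,137,-54],"angular":[7,0,0],"claw":45},{"delta_pos":[3,137,-54],"angular":[7,0,0],"claw":45},{"delta_pos":[3,137,-54],"angular":[7,0,0],"claw":45}]'
python3 - <<'E'
from h import *
c,o=snap("wrist","w19"); print(o["time_s"],o["eef_pos"],o["qpos"].round(2))
u,v=proj(c,(.615,-.018,.03),o).astype(int); print(u,v)
im=c["pixels"][max(0,v-50):v+60,u-70:u+70,::-1]; cv2.imwrite("pics/w19c.png",cv2.resize(im,None,fx=5,fy=5,interpolation=cv2.INTER_CUBIC))
E
```

```text
time_s: 17.5
eef_pos: [0.5011, -0.0297, 0.3287]
eef_rot: [2.216, 2.133, 0.095]
force: [-0.2, -0.5, -0.4]
opening: 0.045
17.5 [ 0.50105958 -0.02968945  0.32874229] [-0.31  0.2   1.28  0.02  1.57 -1.84]
294 226
```

View pics/w19c.png

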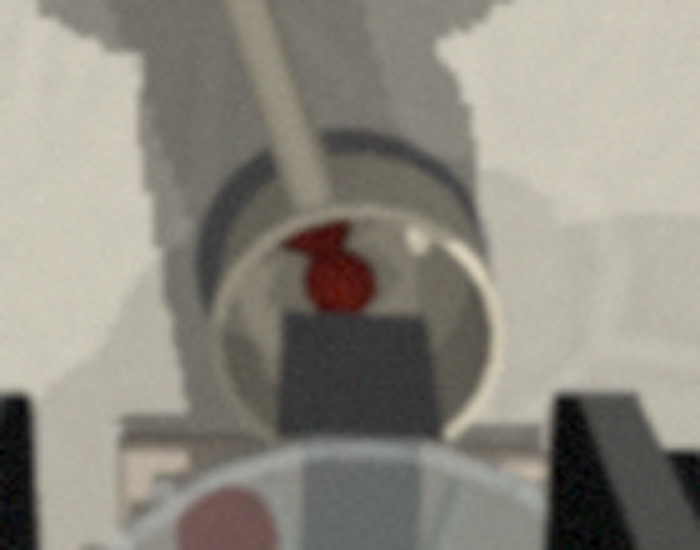

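```bash
python3 - <<'E'
from h import *
c,o=load("pics/w19.pkl")
f=lambda p:((proj(c,p,o)-[294-70,226-50])*5).round(0)
for p in((.657,-.010,.014),(.636,-.020,.014),(.613,-.028,.014)): print(f(p))
t0=onz(load("pics/top1.pkl")[0],*np.array((377+5,204)),.012)
t1,_=load("pics/t18.pkl"); t0,_=load("pics/top1.pkl")
a=t0["pixels"].astype(int);b=t1["pixels"].astype(int); d=np.abs(a-b).max(2)
for n,(x,y,w,h) in dict(tape=(365,185,40,40),jar=(150,260,35,30),marker=(165,183,50,20),purple=(200,238,50,40)).items(): print(n,d[y:y+h,x:x+w].max(),(d[y:y+h,x:x+w]>50).sum())
E
```

```text
[380. 359.]
[344. 295.]
[313. 222.]
tape 30 0
jar 23 0
marker 17 0
purple 25 0
```

```bash
python3 -c "
from plant import env
print(env.get_obs()['force']); env.close_job()"
```

```text
[-0.87147841  0.38235121 -0.20075655]
the job is handed in; nothing more can be done
```

The white cup is standing under the spout with three plums in it. The other three plums are still in the drum, and the job was handed in at about 17.5 s on the robot clock.

**What I did:** I gripped the white cup by its bar handle (not the purple look-alike) and set it down centred under the spout. Then I gripped the orange knob and turned it clockwise 36° three times, for a measured total of 108.0°. I let go and backed the arm clear.

**Last checks:**
- **Cup position:** I measured the cup's axis at about (0.630, -0.018) m. The mark below the spout measured (0.629 to 0.631, -0.018) m.
- **Plums in the cup:** There are three, in a row at about (0.657, -0.010), (0.636, -0.020) and (0.613, -0.028) m. No single picture shows all three, because the spout or the rim hides one each time. I first saw only two and suspected a jam, but the wrist and top views together agree on three.
- **Plums in the drum:** The wrist picture taken after I let go shows three. A fourth dot in the top picture lines up with the rear plum in the cup, seen through the hole.
- **Knob:** The top picture taken after letting go shows the knob bar near the third click.
- **Bystanders:** The top pictures from before and after show no change at the tape roll, spice jar, marker or purple cup.
- **Forces:** The highest wrist reading I saw was about 27 N, while turning the knob. It was about 1 N at the end, with the robot touching nothing.

**Disagreements:** My camera estimates of the knob's position differed by up to about 1 cm along its axis, so I used a middle value. The tool also settled about 4 mm higher on the knob than commanded, but the grip held.

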